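Load the drying stand and start it with the enabling key

ROBOT

A 6-joint arm with a two-finger parallel gripper is mounted at the origin on the work surface. World frame = base frame: x ahead of the robot, y to its left, z up, the work surface at z = 0. Lengths are in m, angles in rad, forces in N, time in s.
With the tool pointing down it reaches from about 0.35 to 0.775 m from the base axis. Payload 7.3 kg.
Tool frame: the origin (TCP) lies at the very end of the fingers, on their centre line; the grasp point (between the pads) lies 19 mm behind it; z points along the fingers, y is the line along which they close (so a half turn about z gives the same grasp; the last joint's range is limited). The gripper opens to 92 mm and grips with 3 to 60 N. Pads are 19 mm wide; open, the fingers measure 130 mm over their backs; the gripper's body (75 mm by 190 mm) begins 47 mm behind the grasp point.
Start: joints at [-1.488, 0.342, 1.524, -0, 1.275, -0.146], TCP at [0.119, -0.511, 0.227] pointing down, gripper open.
Joint ranges: [-2.53, 2.53], [-0.77, 2.02], [0.04, 2.7], [-1, 4.14], [0.28, 2.66], [-3.11, 3.11]. Speed limits (rad/s): [2.57, 2.57, 3.14, 3.14, 3.14, 3.14].

INTERFACE

Orientations are given as a unit quaternion [w, x, y, z].
In Python, from plant import r, optics, ticket gives the robot as it stands. The module is installed in compiled form; this text tells all that it offers.
- The arm moves only by the tool drive_tool, never from a script. Its argument "deltas" is a list that holds one entry, the list of rows, each a list of 7 numbers: the opening, from -1 (shut) to 1 (fully open), then the shift along the tool's x, y, z each as a share of 12 cm, from -1 to 1, then the turn, a rotation vector about the tool's x, y, z each as a share of 360 degrees, from -1 to 1. A call has 1 to 5 rows; each row is the pose to reach, as a shift and turn from the pose commanded when the call began, along the tool's axes at that moment, turning the shorter way round; what a row does not reach only later rows make up. A row lasts 1/10 s, in which the tool goes at most 50 mm and 8.59 degrees, less where a joint would pass 70% of its speed; a pose out of reach is approached as far as the arm can. A call with a number of a shift or a turn outside -1 to 1 is refused whole. A call with a gripper value outside its range is refused whole. The fingers move at their own pace and stop on an object; "newtons" is the grip in N (left out, the last holds). Time passes only in rows, so rows that repeat a pose let the fingers close. It gives the time, the measured TCP pose, the force, the opening and the grip force at its end, in the units of the state.
- r.sense(): the state, without advancing time (a new reading comes with each control period).
- optics.read_camera(name): name is "side" or "top"; returns the picture (384x512x3 uint8, red, green, blue); there is no depth.
- optics.camera_params(name): a dict with "mtx" (3x3 intrinsics, pixels), "position" and "attitude" of the camera in the world. Camera axes: x right, y down, z forward; pixel columns grow to the right and rows downward; lengths in m; the calibration is good to about 2 mm. A picture is of the moment at which its call begins. camera_params takes no time and is no camera call.
- ticket.finish_job(): hands the job in; it is judged then, once.
The state is a dict: "time_s": time; "q": joint angles; "joint_velocities": joint speeds; "joint_efforts": joint torques, N m; "tcp_pos": TCP position; "eef_rot": TCP orientation; "force": force on the tool from outside, world axes, zero at the start; "wrist_torque": the same for the moment, N m; "width": opening from 0.0 (shut) to 1.0 (fully open); "gripper_force": force on a finger pad.
Only numpy, scipy, OpenCV 4.12 (cv2) and the standard library are available. Lean on these libraries where they do the work, as an engineer would, in place of code of your own. Each camera call takes 0.05 s, during which the arm holds its last target. There are 200 camera calls.

TASK

Hang every parts basket that is on the bench by its handle on the drying stand, one to a hook, and plug the enabling key from its holder fully home into the socket of the control box. When all that is done press the start button fully down and let it come up again; then pull the key out and put it back fully home in its holder. Leave the baskets hanging and do not push the other things on the bench about.

Things in the scene. Friction and masses are not known exactly. Their poses are not given: they have to be found in the camera images.
- stand: Fixed drying stand: three equal hooks in a row, 140 mm apart, pointing to its -x (towards the robot) from a cross beam along y, 16 mm deep, 18 mm high, front face at x = 0, top 4 mm above the hook arms. End posts at y = -182 and +182 mm; foot plate 8 mm thick, x = -20 to 80 mm. Origin on the bench under the beam's front face; z up. Place and yaw vary.
- hook0 (a point): Hook at the stand's +y end. Point: middle of the top face of its arm, where a bar should rest, 215 mm above the bench; axes as the stand. The arm is a flat bar 20 mm wide (y), 8 mm thick, from the beam at x = +36 mm to the upturned tip at x = -31 to -39 mm, which stands 22 mm above the arm. A basket comes from the front (-x) with its bar above the tip, then goes down.
- hook1 (a point): The middle hook, as hook0.
- hook2 (a point): The hook at the stand's -y end, as hook0.
- console: Fixed control box, cream block 90 mm (x) by 160 mm (y) by 50 mm high; origin at the centre of its underside, z up. On top: the key socket at y = +45 mm and the start button at y = -45 mm.
- socket (a point): Mouth of the key socket, a round 12 mm hole 40 mm deep, straight down; the point is on its axis at the box's top face, 50 mm above the bench.
- start (a joint): Travel of the start button, m: 0 up, 0.007 fully down; a spring brings it back. It takes 1.5 N to start moving and 5 N at the bottom.
- start_top (a point): Centre of the top face of the start button (round, black, 32 mm wide, in a 48 mm housing 12 mm high); about 19 mm above the top of the control box when up; it moves down when pressed.
- holder_hole0 (a point): Key holder, a fixed aluminium block 55 x 55 mm, 45 mm high: mouth of its hole (round 12 mm, 40 mm deep, straight down); on its axis at the block's top face, 45 mm above the bench. The key starts here.
- key: Enabling key, a loose upright pin 94 mm long, 60 g. Origin at the tip of its shank, z along the pin towards the grip. Steel shank 10 mm thick (foot tapered to 5 mm over 4 mm) up to z = 36 mm; shoulder disc 24 mm wide at z = 36 to 41 mm, which sits on the block when fully home; round black grip 18 mm thick from 41 mm to the top at 94 mm.
- key_shoulder (a point): Underside of the key's shoulder on the pin's axis (36 mm above the tip); fully home it lies at the mouth of the hole.
- basket0: Steel parts basket, about 220 g: open box 70 mm (x) by 100 mm (y) by 45 mm high, fixed parts inside; origin at the centre of its underside, z up; alike either way round. Stiff upright handle in its y-z plane: 8 mm wire legs from the side walls (y = -46, +46 mm) lean in to a level bar on top. Two or three baskets are there; absent ones read None.
- basket0_bar (a point): Middle of the handle bar's axis, 125 mm above the underside; axes as the basket. Flat level bar, 60 mm long (y, 48 mm clear between the legs), 12 mm wide (x), 8 mm thick. On its middle a flat black grip tab 12 mm (x) by 22 mm (y), 30 mm free above the bar (top at z = 159 mm), to be pinched from above; the hook goes under the bar. Hung, this point lies 4 mm above the hook's arm.
- basket1: A parts basket as basket0. Two or three baskets are there; absent ones read None.
- basket1_bar (a point): Bar of basket1, as basket0_bar.
- basket2: A parts basket as basket0. Two or three baskets are there; absent ones read None.
- basket2_bar (a point): Bar of basket2, as basket0_bar.
- setting_disc: Bystander, not to be pushed about: brass disc with a stub, 44 mm wide, 30 mm high; origin at its underside.
- indicator: Bystander, not to be pushed about: grey box 50 x 70 x 25 mm; origin at its underside.
- driver: Bystander, not to be pushed about: screwdriver lying, 150 mm long; origin at its underside.
- mug: Bystander, not to be pushed about: white mug 80 mm wide, 90 mm high; origin at its underside.
- jar: Bystander, not to be pushed about: amber jar 60 mm wide, 80 mm high; origin at its underside.

How it is judged:
By the outcome, as a careful person would: the job done as asked, in the order asked, and still so for the second after the job is handed in, with the robot touching nothing.
Of basket0, basket1, basket2 only 2 to 3 are there at a start; the rules pass over those that are not, and their reading is None.
At some moment in a run one of basket0, basket1, basket2 may be knocked a few centimetres aside while the robot is not near it.
It also fails if it takes over 208 s, if anything falls off the work surface, if the arm or the gripper's body presses on something with over 40 N, if the wrist force passes 120 N, or if a joint passes its speed limit or range.

## Working session

There is one attempt and no reset: what is moved stays moved. The work goes in short steps, Python scripts to look and compute and a tool call to move; the robot and the scene stay as the last step left them, time stands still between calls to the robot, and variables do not carry over. Pictures are saved under pics/ and viewed, at most 14 in all, crops included, and the job is handed in when it is done.

Besides the shell and the picture viewer there is one more tool, called by a JSON object that holds its "method" and its "body", one argument or row to a line. drive_tool: Moves the arm, as the interface text tells. Its arguments: {"type":"object","properties":{"deltas":{"type":"array"},"newtons":{"type":"number"}},"required":["deltas"]}

```bash
mkdir -p pics
python3 - <<'E'
from plant import r, optics, ticket
import cv2,numpy as np
s=r.sense()
for k in s: print(k,np.round(s[k],4))
for n in ("side","top"):
    p=optics.camera_params(n); print(n,{k:np.round(v,4).tolist() for k,v in p.items()})
    im=optics.read_camera(n); cv2.imwrite(f'pics/{n}0.png',cv2.resize(im[:,:,::-1],(800,600),interpolation=cv2.INTER_CUBIC))
    cv2.imwrite(f'pics/{n}0raw.png',im[:,:,::-1])
E
```

```text
time_s 0.0
q [-1.488   0.3427  1.525   0.      1.2754 -0.146 ]
joint_velocities [ 0.001  -0.0002 -0.     -0.0006  0.0004  0.0005]
joint_efforts [ 1.00000e-03 -4.31238e+01 -2.44219e+01  7.19000e-02  5.60000e-02
 -1.00000e-04]
tcp_pos [ 0.1191 -0.5109  0.226 ]
eef_rot [-8.000e-04  9.935e-01  1.142e-01  0.000e+00]
force [-0.4068 -0.298   0.2033]
wrist_torque [-0.0438  0.0197 -0.0124]
gripper_force 0.0
width 0.9989
side {'mtx': [[391.6136, 0.0, 260.7539], [0.0, 391.6136, 191.5012], [0.0, 0.0, 1.0]], 'position': [0.2898, 0.7313, 0.894], 'attitude': [0.0753, -0.1935, 0.9039, -0.3739]}
top {'mtx': [[409.3073, 0.0, 255.1506], [0.0, 409.3073, 197.7755], [0.0, 0.0, 1.0]], 'position': [0.3897, 0.05, 1.3809], 'attitude': [-0.0488, 0.709, -0.7011, 0.0593]}
```

View pics/top0.png

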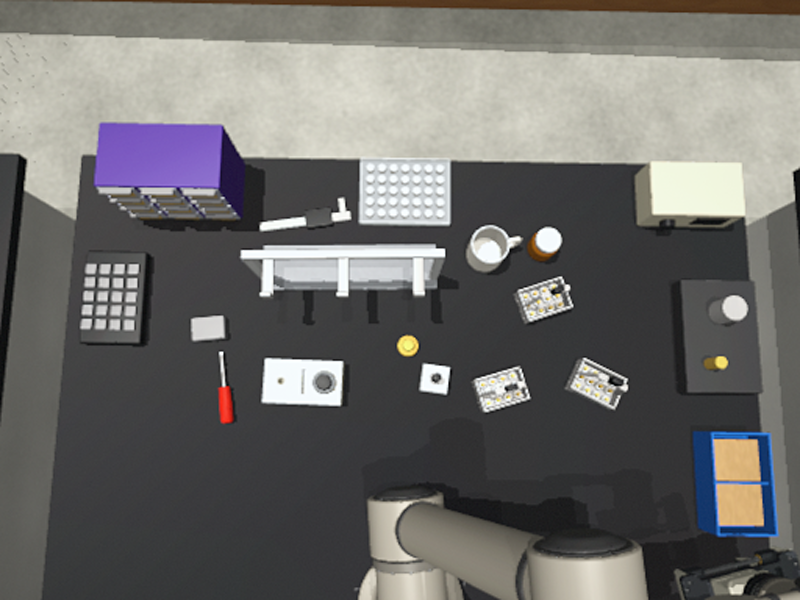

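View pics/side0.png

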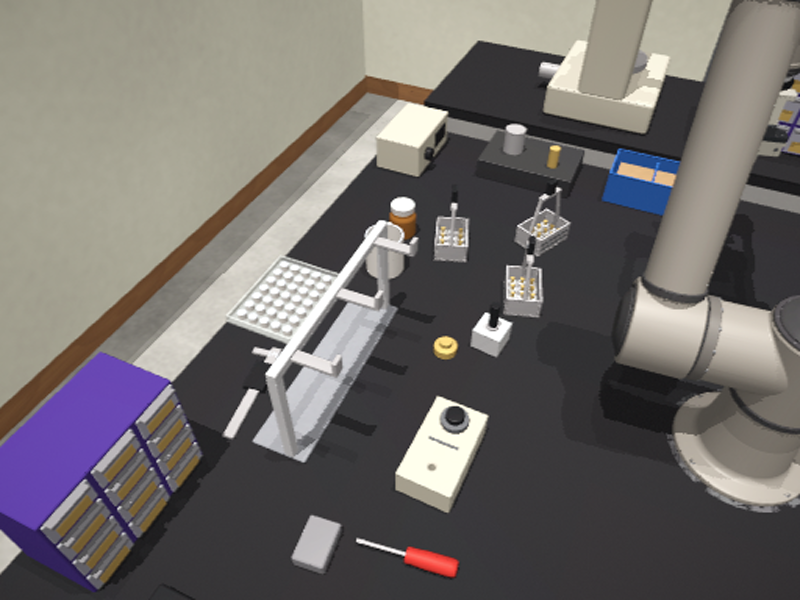

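```bash
cat > h.py <<'E'
import numpy as np,cv2
from scipy.spatial.transform import Rotation as R
from scipy.optimize import least_squares
from plant import r, optics, ticket
def cam(n):
    p=optics.camera_params(n); return np.array(p['mtx']),np.array(p['position']),R.from_quat(np.roll(p['attitude'],-1)).as_matrix()
C={n:cam(n) for n in('side','top')}
def proj(n,X):
    K,t,A=C[n]; c=(np.atleast_2d(X)-t)@A; c=c@K.T; return c[:,:2]/c[:,2:]
def ray(n,uv,z):
    K,t,A=C[n]; d=A@np.linalg.solve(K,[*uv,1.]); return t+d*(z-t[2])/d[2]
def crop(n,x0,y0,w,h,s,name):
    im=optics.read_camera(n)[:,:,::-1]; cv2.imwrite(f'pics/{name}_raw.png',im)
    cv2.imwrite(f'pics/{name}.png',cv2.resize(im[y0:y0+h,x0:x0+w],None,fx=s,fy=s,interpolation=cv2.INTER_CUBIC)); return im
E
python3 - <<'E'
from h import *
for n,x0,y0,w,h,s,o in(('top',150,150,140,115,5,'ctop'),('top',260,160,150,115,5,'ctopb'),('side',160,130,160,205,2.9,'cside'),('side',270,110,110,120,5,'csideb')):
    im=cv2.imread(f'pics/{n}0raw.png'); cv2.imwrite(f'pics/{o}.png',cv2.resize(im[y0:y0+h,x0:x0+w],None,fx=s,fy=s,interpolation=cv2.INTER_CUBIC))
E
```

```text
(no output)
```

View pics/ctop.png

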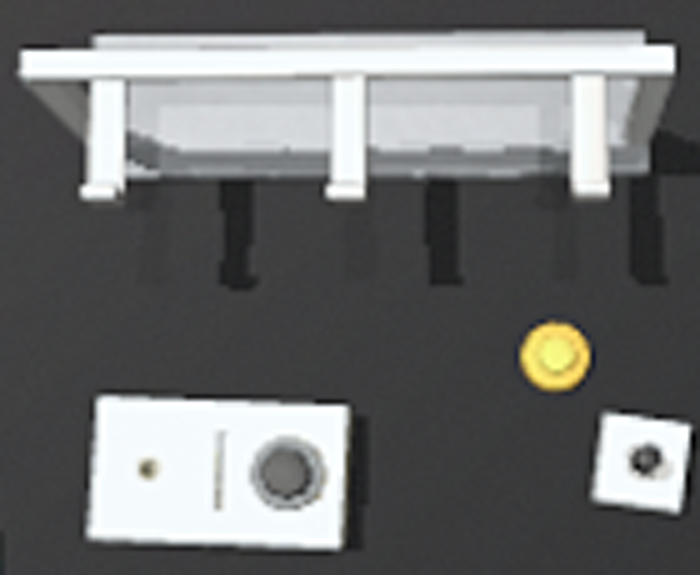

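View pics/ctopb.png

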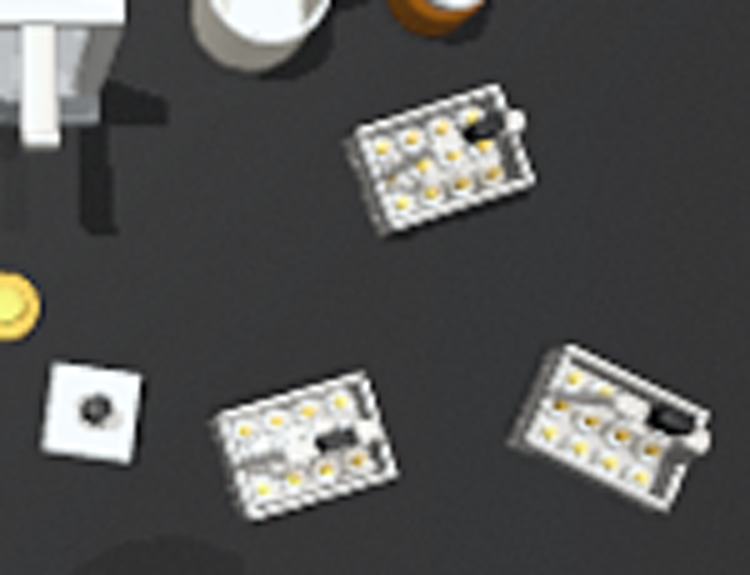

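View pics/cside.png

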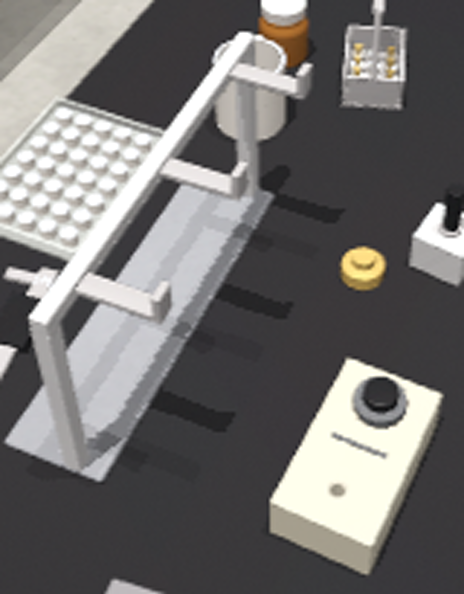

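View pics/csideb.png

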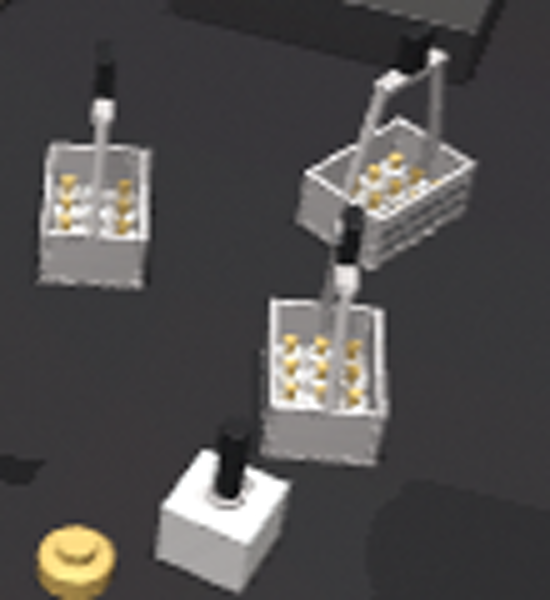

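```bash
cat > fit.py <<'E'
from h import *
def fit(name,obs,g,free=()):
    # obs: (cam, origin, scale, px, modelpoint fn)
    uv=[( (np.array(px)+.5)/s-.5+o) for c,o,s,px,m in obs]
    def T(p,m): 
        c,s=np.cos(p[2]),np.sin(p[2]); return np.array([p[0]+c*m[0]-s*m[1],p[1]+s*m[0]+c*m[1],m[2]])
    def f(p): return np.concatenate([proj(o[0],T(p,o[4]))[0]-u for o,u in zip(obs,uv)])
    q=least_squares(f,g,loss='soft_l1',f_scale=.7); e=q.fun.reshape(-1,2)
    print(name,np.round(q.x,4),'deg',round(np.degrees(q.x[2]),1)); print('   ',[f"{o[0][0]}{a:.1f},{b:.1f}" for o,(a,b) in zip(obs,e)])
    return q.x
T1=('top',(150,150),5);T2=('top',(260,160),5);S1=('side',(160,130),2.9);S2=('side',(270,110),5)
mm=lambda *a:np.array(a)/1e3
def P(c,px,*m): return (*c,px,mm(*m))
if __name__=='__main__':
    fit('stand',[P(T1,(101,189),-71,140,237),P(T1,(346,189),-71,0,237),P(T1,(591,187),-71,-140,237),P(T1,(346,73),0,0,219),P(T1,(106,77),0,140,219),P(T1,(588,75),0,-140,219),
      P(S1,(160,291),-71,140,237),P(S1,(239,171),-71,0,237),P(S1,(305,72),-71,-140,237)],[.6,.1,0])
    co=[(45,80),(45,-80),(-45,-80),(-45,80)]
    fit('console',[P(T1,p,*c,50) for p,c in zip([(98,397),(350,404),(343,549),(90,538)],co)]+[P(T1,(288,470),0,-45,69),P(T1,(148,468),0,45,50)]+
      [P(S1,p,*c,50) for p,c in zip([(348,360),(441,397),(368,545),(272,505)],[co[1],co[2],co[3],co[0]])]+[P(S1,(381,391),0,-45,69),P(S1,(338,490),0,45,50)],[.4,.1,0])
    co=[(27.5,27.5),(27.5,-27.5),(-27.5,-27.5),(-27.5,27.5)]
    fit('holder',[P(T2,p,*c,45) for p,c in zip([(52,362),(143,373),(132,465),(42,452)],co)]+[P(T2,(97,404),0,0,103)]+
      [P(S2,p,*c,45) for p,c in zip([(210,450),(289,487),(242,545),(160,510)],[co[1],co[2],co[3],co[0]])]+[P(S2,(233,428),0,0,103)],[.4,0,0])
    co=[(35,50),(35,-50),(-35,-50),(-35,50)]
    for n,t,tt,sr,st,g in(('A',[(360,132),(498,88),(533,182),(388,228)],(485,128),[(52,147),(153,150),(145,238),(45,233)],(105,45),[.5,-.2,.3]),
      ('B',[(222,412),(363,372),(397,475),(255,515)],(336,437),[(275,300),(383,308),(385,412),(265,405)],(352,210),[.4,-.1,.3]),
      ('C',[(570,347),(708,412),(668,510),(530,440)],(672,417),[(400,120),(475,162),(370,228),(308,172)],(415,43),[.4,-.3,-.4])):
        sc=[co[1],co[2],co[3],co[0]]
        fit(n,[P(T2,p,*c,45) for p,c in zip(t,co)]+[P(T2,tt,0,0,157)]+[P(S2,p,*c,45) for p,c in zip(sr,sc)]+[P(S2,st,0,0,157)],g)
E
python3 fit.py
```

```text
stand [0.6659 0.1398 0.0159] deg 0.9
    ['t-1.1,0.1', 't-0.5,-0.1', 't-0.2,0.2', 't0.1,0.2', 't-0.2,-0.5', 't-0.1,-0.3', 's0.2,-0.3', 's0.4,-0.8', 's0.2,-1.1']
console [ 0.4429  0.2297 -0.0212] deg -1.2
    ['t0.0,-0.1', 't-1.0,0.1', 't-0.8,-0.9', 't-0.1,-0.3', 't-0.7,0.3', 't0.0,0.0', 's0.1,-0.9', 's0.3,-1.3', 's1.7,0.5', 's-0.4,-1.0', 's0.0,0.5', 's0.2,-0.5']
holder [ 0.4527 -0.0433 -0.1492] deg -8.5
    ['t0.5,-0.1', 't-1.0,0.4', 't-1.3,-1.2', 't-0.1,-1.4', 't-0.1,0.3', 's-0.8,-0.1', 's-0.0,-0.2', 's1.0,0.1', 's0.5,-0.7', 's0.8,-0.2']
A [ 0.6228 -0.2786  0.3157] deg 18.1
    ['t-0.8,-0.6', 't-0.2,-0.5', 't-0.1,0.4', 't0.5,0.1', 't0.7,-0.5', 's0.2,-0.9', 's-0.2,-0.1', 's0.5,0.6', 's-0.4,0.1', 's0.9,2.0']
B [ 0.433  -0.1852  0.2791] deg 16.0
    ['t-0.6,-0.2', 't0.5,-0.3', 't0.1,-0.1', 't-1.0,0.2', 't1.0,-0.0', 's-0.3,-0.7', 's-0.2,-0.2', 's-0.2,0.8', 's0.8,-0.2', 's0.4,1.3']
C [ 0.4461 -0.3868 -0.4522] deg -25.9
    ['t-0.4,-0.7', 't-0.1,-0.0', 't-0.6,-0.2', 't-1.1,-0.1', 't1.0,0.3', 's-0.1,-0.6', 's0.2,0.3', 's2.2,-1.2', 's-0.6,0.1', 's0.8,-2.0']
```

```bash
cat >> h.py <<'E'
def pose():
    s=r.sense(); q=s['eef_rot']; return np.array(s['tcp_pos']),R.from_quat(np.roll(q,-1)),s
def go(x,y,z,yaw_deg):
    p,q,s=pose(); t=R.from_euler('z',yaw_deg,degrees=True)*R.from_quat([1,0,0,0])
    d=q.inv().apply(np.array([x,y,z])-p)/.12; rv=(q.inv()*t).as_rotvec(degrees=True)/360
    print('t',round(s['time_s'],2),'at',np.round(p,4),'shift',np.round(d,3),'turn',np.round(rv,4),'F',np.round(s['force'],1),'w',round(s['width'],3),round(s['gripper_force'],1))
E
python3 -c "
from h import *
go(.4461,-.3868,.24,0)"
```

```text
t 0.1 at [ 0.1191 -0.511   0.2261] shift [ 2.889 -0.39  -0.114] turn [-0.0002 -0.      0.0364] F [-0.5 -0.4 -0.6] w 1.001 0.0
```

{"method": "drive_tool", "body": {
  "deltas": [
    [[1,0,0,-0.2,0,0,0.0364],[1,0,0,-0.2,0,0,0.0364],[1,0,0,-0.2,0,0,0.0364]]
  ],
  "newtons": 30
}}

```text
time_s: 0.4
tcp_pos: [0.1191, -0.5113, 0.2509]
eef_rot: [0.0, 1.0, -0.0, 0.0]
force: [0.1, -0.0, -0.4]
width: 0.998
gripper_force: 0.0
```

```bash
python3 -c "
from h import *
go(.4461,-.3868,.24,0)"
```

```text
t 0.4 at [ 0.1191 -0.5113  0.2509] shift [ 2.724 -1.039  0.09 ] turn [ 0.     -0.     -0.0001] F [ 0.1 -0.  -0.4] w 0.998 0.0
```

{"method": "drive_tool", "body": {
  "deltas": [
    [[1,0.9,-0.346,0,0,0,0],[1,0.9,-0.346,0,0,0,0],[1,0.9,-0.346,0,0,0,0],[1,0.9,-0.346,0,0,0,0]]
  ]
}}

```text
time_s: 0.8
tcp_pos: [0.229, -0.4684, 0.25]
eef_rot: [-0.001, 1.0, 0.003, -0.0]
force: [-0.5, -0.6, 0.6]
width: 1.002
gripper_force: 0.0
```

{"method": "drive_tool", "body": {
  "deltas": [
    [[1,0.9,-0.346,0,0,0,0],[1,0.9,-0.346,0,0,0,0],[1,0.9,-0.346,0,0,0,0],[1,0.9,-0.346,0,0,0,0]]
  ]
}}

```text
time_s: 1.2
tcp_pos: [0.3359, -0.4277, 0.2501]
eef_rot: [-0.0, 1.0, 0.002, -0.0]
force: [-0.0, -0.5, 0.4]
width: 1.003
gripper_force: 0.0
```

{"method": "drive_tool", "body": {
  "deltas": [
    [[1,0.92,-0.346,0,0,0,0.072],[1,0.92,-0.346,0,0,0,0.072],[1,0.92,-0.346,0,0,0,0.072],[1,0.92,-0.346,0,0,0,0.072],[1,0.92,-0.346,0,0,0,0.072]]
  ]
}}

```text
time_s: 1.7
tcp_pos: [0.444, -0.3877, 0.2502]
eef_rot: [0.0, 0.975, -0.223, -0.001]
force: [-0.3, -0.1, -0.6]
width: 0.997
gripper_force: 0.0
```

```bash
python3 -c "
from h import *
go(.4461,-.3868,.132,-25.9)
im=crop('side',270,90,130,130,4.6,'s1')"
```

```text
t 1.7 at [ 0.444  -0.3877  0.2502] shift [ 0.014 -0.015  0.985] turn [0.0001 0.0002 0.0002] F [-0.3 -0.1 -0.6] w 0.997 0.0
```

View pics/s1.png

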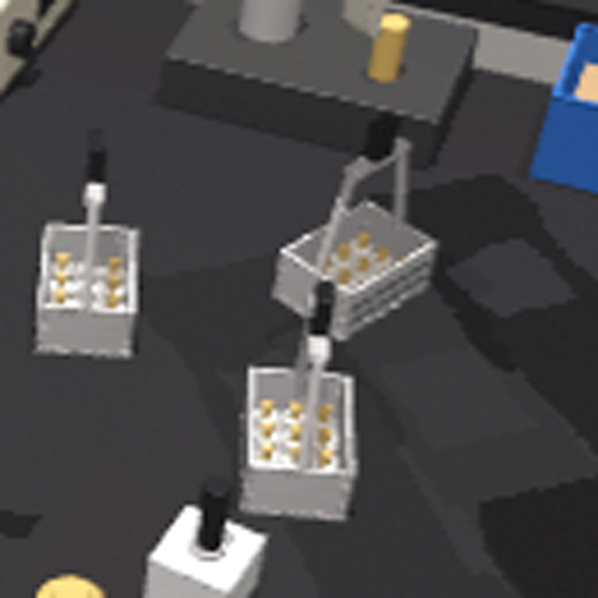

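View pics/s1_raw.png

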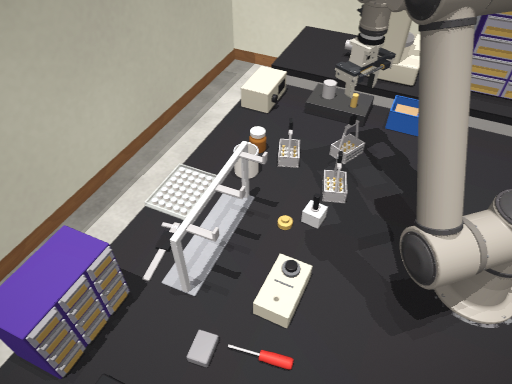

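```bash
python3 -c "
from h import *
print(proj('side',[[.444,-.388,.25],[.446,-.387,.157],[.446,-.387,0]]))
print(proj('top',[[.444,-.388,.25],[.446,-.387,.157],[.446,-.387,0]]))"
```

```text
[[359.37681371  91.16478957]
 [353.42113188 116.21646961]
 [345.68272611 153.14045974]]
[[407.30575907 242.63250173]
 [395.03220812 243.32717595]
 [378.56873307 245.30217912]]
```

The gripper sits just above basket C (fingers near raw pixel (350,90)); its tab is at (353,117), consistent with the fit. Descend, grip and lift.

{"method": "drive_tool", "body": {
  "deltas": [
    [[1,0.014,-0.015,0.3,0,0,0],[1,0.014,-0.015,0.6,0,0,0],[1,0.014,-0.015,0.85,0,0,0],[1,0.014,-0.015,0.985,0,0,0],[1,0.014,-0.015,0.985,0,0,0]]
  ]
}}

```text
time_s: 2.25
tcp_pos: [0.4449, -0.3859, 0.1301]
eef_rot: [-0.001, 0.974, -0.224, -0.002]
force: [-1.0, -0.5, 0.1]
width: 0.998
gripper_force: 0.0
```

{"method": "drive_tool", "body": {
  "deltas": [
    [[-1,0,0,0,0,0,0],[-1,0,0,0,0,0,0],[-1,0,0,0,0,0,0],[-1,0,0,0,0,0,0],[-1,0,0,0,0,0,0]]
  ],
  "newtons": 30
}}

```text
time_s: 2.75
tcp_pos: [0.4479, -0.386, 0.1331]
eef_rot: [0.0, 0.975, -0.224, 0.0]
force: [-1.1, 0.9, 0.4]
width: 0.614
gripper_force: 0.0
```

{"method": "drive_tool", "body": {
  "deltas": [
    [[-1,0,0,0,0,0,0],[-1,0,0,0,0,0,0],[-1,0,0,0,0,0,0],[-1,0,0,0,0,0,0],[-1,0,0,0,0,0,0]]
  ]
}}

```text
time_s: 3.25
tcp_pos: [0.4477, -0.3858, 0.1323]
eef_rot: [-0.0, 0.975, -0.224, -0.0]
force: [0.7, 0.8, -2.8]
width: 0.24
gripper_force: 30.0
```

{"method": "drive_tool", "body": {
  "deltas": [
    [[-1,0,0,-0.1,0,0,0],[-1,0,0,-0.4,0,0,0],[-1,0,0,-0.7,0,0,0],[-1,0,0,-1,0,0,0],[-1,0,0,-1,0,0,0]]
  ]
}}

```text
time_s: 3.75
tcp_pos: [0.4494, -0.3875, 0.259]
eef_rot: [0.003, 0.975, -0.224, 0.005]
force: [0.2, -0.4, -2.2]
width: 0.239
gripper_force: 30.0
```

{"method": "drive_tool", "body": {
  "deltas": [
    [[-1,0,0,-0.17,0,0,-0.02],[-1,0,0,-0.17,0,0,-0.04],[-1,0,0,-0.17,0,0,-0.06],[-1,0,0,-0.17,0,0,-0.0745],[-1,0,0,-0.17,0,0,-0.0745]]
  ]
}}

```text
time_s: 4.25
tcp_pos: [0.4475, -0.3855, 0.2723]
eef_rot: [-0.001, 1.0, 0.008, -0.0]
force: [-0.0, -0.7, -3.0]
width: 0.235
gripper_force: 30.0
```

{"method": "drive_tool", "body": {
  "deltas": [
    [[-1,0.05,-0.2,0,0,0,0],[-1,0.1,-0.5,0,0,0,0],[-1,0.1,-0.8,0,0,0,0],[-1,0.1,-1,0,0,0,0],[-1,0.1,-1,0,0,0,0]]
  ]
}}

```text
time_s: 4.75
tcp_pos: [0.4577, -0.2625, 0.273]
eef_rot: [-0.001, 1.0, 0.008, -0.0]
force: [0.5, 0.5, -3.0]
width: 0.236
gripper_force: 30.0
```

{"method": "drive_tool", "body": {
  "deltas": [
    [[-1,0.05,-0.2,0,0,0,0],[-1,0.1,-0.5,0,0,0,0],[-1,0.1,-0.8,0,0,0,0],[-1,0.1,-1,0,0,0,0],[-1,0.1,-1,0,0,0,0]]
  ]
}}

```text
time_s: 5.25
tcp_pos: [0.4681, -0.1434, 0.2734]
eef_rot: [-0.0, 1.0, 0.008, 0.0]
force: [0.3, -0.1, 1.0]
width: 0.241
gripper_force: 30.0
```

{"method": "drive_tool", "body": {
  "deltas": [
    [[-1,0.05,-0.2,0,0,0,0],[-1,0.1,-0.5,0,0,0,0],[-1,0.1,-0.8,0,0,0,0],[-1,0.1,-1,0,0,0,0],[-1,0.1,-1,0,0,0,0]]
  ]
}}

```text
time_s: 5.75
tcp_pos: [0.4782, -0.0239, 0.2727]
eef_rot: [-0.0, 1.0, 0.008, -0.0]
force: [-0.2, -0.5, -2.2]
width: 0.24
gripper_force: 30.0
```

```bash
python3 -c "
from h import *
go(.6321,-.0008,.27,.9)
im=crop('side',200,80,150,130,5,'s2')"
```

```text
t 5.75 at [ 0.4782 -0.0239  0.2727] shift [ 1.286 -0.171  0.022] turn [-0.0001  0.0001  0.0002] F [-0.2 -0.5 -2.2] w 0.24 30.0
```

View pics/s2.png

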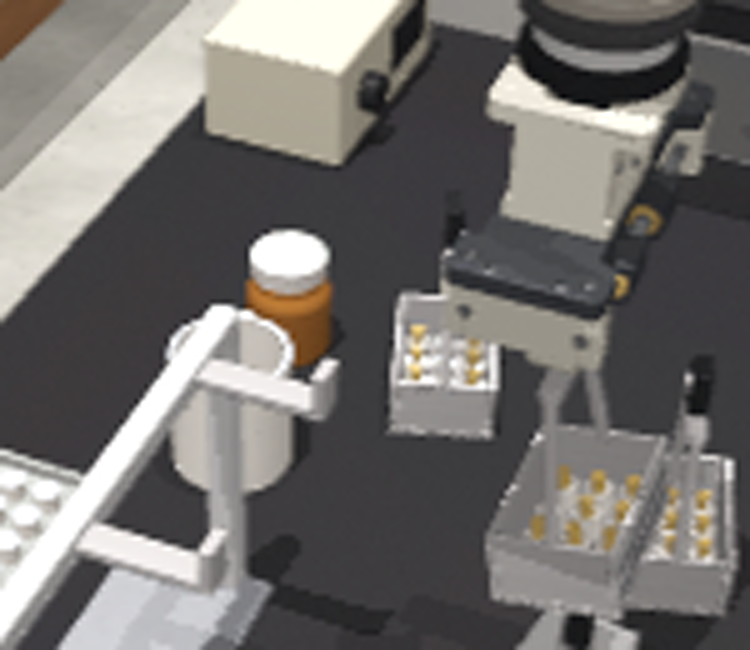

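{"method": "drive_tool", "body": {
  "deltas": [
    [[-1,0.15,-0.1,0,0,0,0],[-1,0.3,-0.171,0,0,0,0],[-1,0.3,-0.171,0,0,0,0]]
  ]
}}

```text
time_s: 6.1
tcp_pos: [0.5157, -0.0054, 0.2724]
eef_rot: [0.0, 1.0, 0.007, 0.0]
force: [-0.1, -1.3, -1.5]
width: 0.24
gripper_force: 30.0
```

{"method": "drive_tool", "body": {
  "deltas": [
    [[-1,0.2,0,0,0,0,0],[-1,0.45,0,0,0,0,0],[-1,0.75,0,0,0,0,0],[-1,0.98,0,0,0,0,0],[-1,0.98,0,0,0,0,0]]
  ]
}}

```text
time_s: 6.6
tcp_pos: [0.6335, -0.0047, 0.2709]
eef_rot: [0.0, 1.0, 0.007, -0.0]
force: [-0.3, -1.0, -3.2]
width: 0.236
gripper_force: 30.0
```

{"method": "drive_tool", "body": {
  "deltas": [
    [[-1,0,0,0.1,0,0,0],[-1,0,0,0.2,0,0,0],[-1,0,0,0.3,0,0,0],[-1,0,0,0.36,0,0,0],[-1,0,0,0.375,0,0,0]]
  ]
}}

```text
time_s: 7.1
tcp_pos: [0.6304, -0.0024, 0.2266]
eef_rot: [-0.0, 1.0, 0.008, -0.001]
force: [-1.3, -0.0, -2.7]
width: 0.239
gripper_force: 30.0
```

```bash
python3 -c "
from h import *
go(.6321,-.0008,.2275,.9)
im=crop('side',190,90,110,120,5,'s3')"
```

```text
t 7.1 at [ 0.6304 -0.0024  0.2266] shift [ 0.014 -0.013 -0.007] turn [-0.      0.0004  0.    ] F [-1.3 -0.  -2.7] w 0.239 30.0
```

View pics/s3.png

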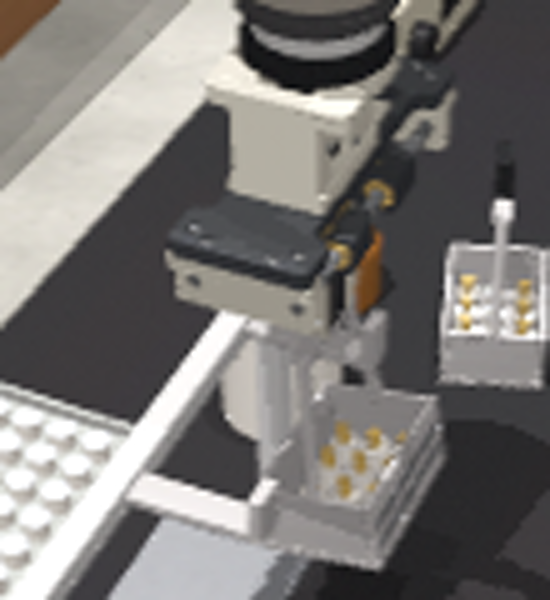

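{"method": "drive_tool", "body": {
  "deltas": [
    [[0,0,0,0.005,0,0,0],[0,0,0,0.005,0,0,0],[0,0,0,0.005,0,0,0],[0,0,0,0.005,0,0,0],[0,0,0,0.005,0,0,0]]
  ]
}}

```text
time_s: 7.65
tcp_pos: [0.6314, -0.0024, 0.2276]
eef_rot: [0.0, 1.0, 0.008, 0.0]
force: [0.1, -0.2, 0.1]
width: 0.498
gripper_force: 0.0
```

{"method": "drive_tool", "body": {
  "deltas": [
    [[0,0,0,-0.2,0,0,0],[0,0,0,-0.4,0,0,0],[0,0,0,-0.6,0,0,0],[0,0,0,-0.6,0,0,0]]
  ]
}}

```text
time_s: 8.05
tcp_pos: [0.6327, -0.0025, 0.3033]
eef_rot: [0.001, 1.0, 0.008, 0.004]
force: [-0.9, 0.6, -0.2]
width: 0.502
gripper_force: 0.0
```

{"method": "drive_tool", "body": {
  "deltas": [
    [[0,-1,0,0,0,0,0],[0,-1,0,0,0,0,0],[0,-1,0,0,0,0,0],[0,-1,0,0,0,0,0]]
  ]
}}

```text
time_s: 8.45
tcp_pos: [0.509, -0.004, 0.2993]
eef_rot: [0.0, 1.0, 0.008, -0.0]
force: [0.1, 0.8, -0.1]
width: 0.499
gripper_force: 0.0
```

```bash
python3 -c "
from h import *
go(.433,-.1852,.26,16)
a=crop('side',190,90,200,140,4,'s4')
b=cv2.imread('pics/side0raw.png')
d=cv2.absdiff(a,b).max(2)[100:215,270:400]; cv2.imwrite('pics/diff.png',np.hstack([cv2.resize(x,None,fx=3,fy=3) for x in (a[80:220,190:390],)]))
for n,(x0,y0,x1,y1) in dict(A=(277,118,302,170),B=(320,150,350,205)).items():
    print(n,np.percentile(cv2.absdiff(a,b).max(2)[y0:y1,x0:x1],[50,80,95]))
"
```

```text
t 8.45 at [ 0.509  -0.004   0.2993] shift [-0.657  1.5    0.328] turn [-0.      0.0001 -0.042 ] F [ 0.1  0.8 -0.1] w 0.499 0.0
A [ 9. 38. 96.]
B [ 7. 33. 75.]
```

View pics/s4.png

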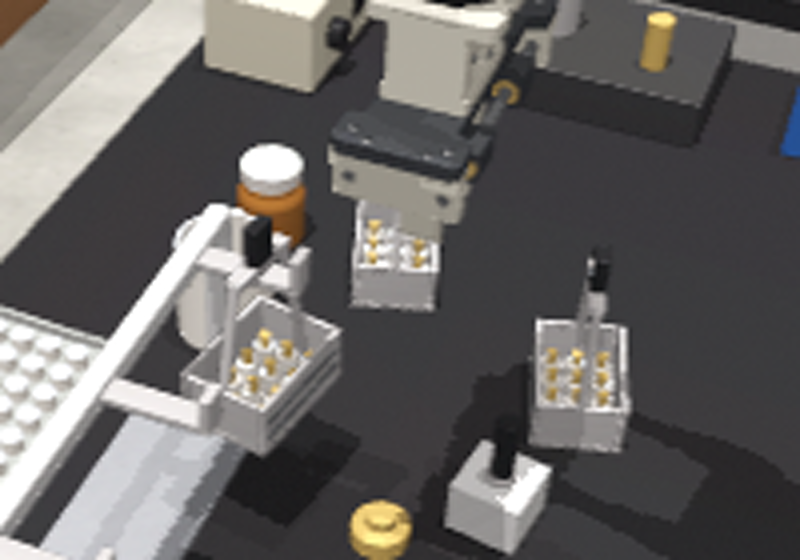

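{"method": "drive_tool", "body": {
  "deltas": [
    [[0.5,-0.33,0.75,0,0,0,0],[0.5,-0.33,0.75,0,0,0,0],[0.5,-0.33,0.75,0,0,0,0]]
  ]
}}

```text
time_s: 8.8
tcp_pos: [0.4728, -0.0994, 0.2987]
eef_rot: [0.001, 1.0, 0.005, -0.0]
force: [-0.1, 0.9, -0.2]
width: 0.711
gripper_force: 0.0
```

{"method": "drive_tool", "body": {
  "deltas": [
    [[0.5,-0.327,0.75,0.33,0,0,-0.042],[0.5,-0.327,0.75,0.33,0,0,-0.042],[0.5,-0.327,0.75,0.33,0,0,-0.042],[0.5,-0.327,0.75,0.33,0,0,-0.042]]
  ]
}}

```text
time_s: 9.2
tcp_pos: [0.4355, -0.1869, 0.2582]
eef_rot: [-0.001, 0.99, 0.138, -0.001]
force: [1.0, 0.8, -0.6]
width: 0.748
gripper_force: 0.0
```

```bash
cat >> h.py <<'E'
def moved(boxes,n='side',ref='pics/side0raw.png'):
    a=optics.read_camera(n)[:,:,::-1].copy(); b=cv2.imread(ref)
    for k,(x0,y0,x1,y1) in boxes.items():
        m=cv2.matchTemplate(a[y0-25:y1+25,x0-25:x1+25],b[y0:y1,x0:x1],cv2.TM_CCOEFF_NORMED); _,v,_,l=cv2.minMaxLoc(m); print(k,'score',round(v,3),'shift px',l[0]-25,l[1]-25)
    return a
A=(277,128,302,168);B=(320,165,350,203)
E
python3 -c "
from h import *
go(.433,-.1852,.132,16)
moved(dict(A=A,B=B))"
```

```text
t 9.2 at [ 0.4355 -0.1869  0.2582] shift [-0.014 -0.018  1.052] turn [-0.0003  0.0002 -0.0004] F [ 1.   0.8 -0.6] w 0.748 0.0
A score 1.0 shift px 0 0
B score 0.94 shift px 0 0
```

{"method": "drive_tool", "body": {
  "deltas": [
    [[0.5,-0.01,-0.01,0.3,0,0,0],[0.5,-0.01,-0.01,0.6,0,0,0],[0.5,-0.01,-0.01,0.9,0,0,0],[0.5,-0.01,-0.01,1,0,0,0]]
  ]
}}

```text
time_s: 9.65
tcp_pos: [0.4338, -0.1826, 0.1369]
eef_rot: [-0.002, 0.99, 0.14, -0.001]
force: [-0.8, 0.1, 0.3]
width: 0.75
gripper_force: 0.0
```

{"method": "drive_tool", "body": {
  "deltas": [
    [[0.5,0,0,0.06,0,0,0],[-1,0,0,0.06,0,0,0],[-1,0,0,0.06,0,0,0],[-1,0,0,0.06,0,0,0],[-1,0,0,0.06,0,0,0]]
  ]
}}

```text
time_s: 10.15
tcp_pos: [0.4344, -0.1849, 0.1334]
eef_rot: [0.001, 0.99, 0.139, 0.001]
force: [0.4, -0.1, -0.3]
width: 0.454
gripper_force: 0.0
```

{"method": "drive_tool", "body": {
  "deltas": [
    [[-1,0,0,0,0,0,0],[-1,0,0,0,0,0,0],[-1,0,0,0,0,0,0],[-1,0,0,0,0,0,0],[-1,0,0,0,0,0,0]]
  ]
}}

```text
time_s: 10.65
tcp_pos: [0.4339, -0.1849, 0.1326]
eef_rot: [0.0, 0.99, 0.139, 0.0]
force: [-0.5, -1.5, 2.3]
width: 0.237
gripper_force: 30.0
```

{"method": "drive_tool", "body": {
  "deltas": [
    [[-1,0,0,-0.1,0,0,0],[-1,0,0,-0.4,0,0,0],[-1,0,0,-0.7,0,0,0],[-1,0,0,-1,0,0,0],[-1,0,0,-1,0,0,0]]
  ]
}}

```text
time_s: 11.15
tcp_pos: [0.4357, -0.1857, 0.2567]
eef_rot: [0.003, 0.99, 0.139, 0.003]
force: [1.1, -0.4, -2.5]
width: 0.239
gripper_force: 30.0
```

{"method": "drive_tool", "body": {
  "deltas": [
    [[-1,0,0,-0.17,0,0,0.02],[-1,0,0,-0.17,0,0,0.042],[-1,0,0,-0.17,0,0,0.042],[-1,0,0,-0.17,0,0,0.042]]
  ]
}}

```text
time_s: 11.55
tcp_pos: [0.4333, -0.1843, 0.2715]
eef_rot: [-0.001, 1.0, 0.01, -0.001]
force: [-0.7, 0.3, -3.8]
width: 0.232
gripper_force: 30.0
```

{"method": "drive_tool", "body": {
  "deltas": [
    [[-1,0.05,-0.2,0,0,0,0],[-1,0.1,-0.5,0,0,0,0],[-1,0.13,-0.8,0,0,0,0],[-1,0.13,-0.9,0,0,0,0],[-1,0.13,-0.9,0,0,0,0]]
  ]
}}

```text
time_s: 12.05
tcp_pos: [0.4474, -0.0751, 0.2722]
eef_rot: [-0.0, 1.0, 0.01, -0.001]
force: [-0.0, -1.3, -2.8]
width: 0.238
gripper_force: 30.0
```

{"method": "drive_tool", "body": {
  "deltas": [
    [[-1,0.05,-0.2,0,0,0,0],[-1,0.1,-0.5,0,0,0,0],[-1,0.13,-0.8,0,0,0,0],[-1,0.13,-0.9,0,0,0,0],[-1,0.13,-0.9,0,0,0,0]]
  ]
}}

```text
time_s: 12.55
tcp_pos: [0.4616, 0.0319, 0.2725]
eef_rot: [0.0, 1.0, 0.009, -0.0]
force: [0.6, -0.4, -2.3]
width: 0.238
gripper_force: 30.0
```

{"method": "drive_tool", "body": {
  "deltas": [
    [[-1,0.05,-0.2,0,0,0,0],[-1,0.1,-0.5,0,0,0,0],[-1,0.13,-0.8,0,0,0,0],[-1,0.13,-0.9,0,0,0,0],[-1,0.13,-0.9,0,0,0,0]]
  ]
}}

```text
time_s: 13.05
tcp_pos: [0.4758, 0.1396, 0.2725]
eef_rot: [0.0, 1.0, 0.009, -0.0]
force: [0.3, -0.6, -2.2]
width: 0.237
gripper_force: 30.0
```

```bash
python3 -c "
from h import *
go(.631,.1392,.272,.9)"
```

```text
t 13.05 at [0.4758 0.1396 0.2725] shift [1.293 0.026 0.003] turn [0.0001 0.0001 0.0003] F [ 0.3 -0.6 -2.2] w 0.237 30.0
```

{"method": "drive_tool", "body": {
  "deltas": [
    [[-1,0.15,0,0,0,0,0],[-1,0.3,0.025,0,0,0,0],[-1,0.3,0.025,0,0,0,0]]
  ]
}}

```text
time_s: 13.35
tcp_pos: [0.5135, 0.1348, 0.2725]
eef_rot: [0.001, 1.0, 0.007, 0.0]
force: [0.9, 0.0, -2.4]
width: 0.234
gripper_force: 30.0
```

{"method": "drive_tool", "body": {
  "deltas": [
    [[-1,0.2,0,0,0,0,0],[-1,0.45,0,0,0,0,0],[-1,0.75,0,0,0,0,0],[-1,0.99,0,0,0,0,0],[-1,0.99,0,0,0,0,0]]
  ]
}}

```text
time_s: 13.85
tcp_pos: [0.6327, 0.1367, 0.271]
eef_rot: [0.001, 1.0, 0.007, -0.001]
force: [-1.1, -0.9, -4.0]
width: 0.235
gripper_force: 30.0
```

{"method": "drive_tool", "body": {
  "deltas": [
    [[-1,0,0,0.1,0,0,0],[-1,0,0,0.2,0,0,0],[-1,0,0,0.3,0,0,0],[-1,0,0,0.36,0,0,0],[-1,0,0,0.375,0,0,0]]
  ]
}}

```text
time_s: 14.35
tcp_pos: [0.6295, 0.1394, 0.2268]
eef_rot: [0.0, 1.0, 0.008, -0.001]
force: [-0.9, -1.0, -2.9]
width: 0.235
gripper_force: 30.0
```

```bash
python3 -c "
from h import *
go(.631,.1392,.2275,.9)"
```

```text
t 14.35 at [0.6295 0.1394 0.2268] shift [ 0.012  0.002 -0.006] turn [0.0001 0.0003 0.0001] F [-0.9 -1.  -2.9] w 0.235 30.0
```

{"method": "drive_tool", "body": {
  "deltas": [
    [[0.5,0,0,0.005,0,0,0],[0.5,0,0,0.005,0,0,0],[0.5,0,0,0.005,0,0,0],[0.5,0,0,0.005,0,0,0],[0.5,0,0,0.005,0,0,0]]
  ]
}}

```text
time_s: 14.85
tcp_pos: [0.6305, 0.1395, 0.2277]
eef_rot: [0.0, 1.0, 0.008, 0.0]
force: [0.2, 0.1, 0.0]
width: 0.624
gripper_force: 0.0
```

{"method": "drive_tool", "body": {
  "deltas": [
    [[0.5,0,0,-0.2,0,0,0],[0.5,0,0,-0.4,0,0,0],[0.5,0,0,-0.6,0,0,0],[0.5,0,0,-0.6,0,0,0]]
  ]
}}

```text
time_s: 15.25
tcp_pos: [0.6317, 0.1396, 0.3034]
eef_rot: [-0.0, 1.0, 0.008, 0.004]
force: [0.3, -0.3, -0.0]
width: 0.745
gripper_force: 0.0
```

{"method": "drive_tool", "body": {
  "deltas": [
    [[0.5,-1,0,0,0,0,0],[0.5,-1,0,0,0,0,0],[0.5,-1,0,0,0,0,0],[0.5,-1,0,0,0,0,0]]
  ]
}}

```text
time_s: 15.65
tcp_pos: [0.5079, 0.1378, 0.2994]
eef_rot: [0.0, 1.0, 0.008, -0.0]
force: [0.0, -0.3, 1.3]
width: 0.749
gripper_force: 0.0
```

{"method": "drive_tool", "body": {
  "deltas": [
    [[0.5,0,1,0,0,0,0],[0.5,0,1,0,0,0,0],[0.5,0,1,0,0,0,0],[0.5,0,1,0,0,0,0]]
  ]
}}

```text
time_s: 16.05
tcp_pos: [0.5133, 0.0147, 0.2986]
eef_rot: [0.0, 1.0, 0.006, -0.0]
force: [0.1, 1.1, 0.5]
width: 0.748
gripper_force: 0.0
```

{"method": "drive_tool", "body": {
  "deltas": [
    [[0.5,0,1,0,0,0,0],[0.5,0,1,0,0,0,0],[0.5,0,1,0,0,0,0],[0.5,0,1,0,0,0,0]]
  ]
}}

```text
time_s: 16.45
tcp_pos: [0.515, -0.1045, 0.2984]
eef_rot: [0.0, 1.0, 0.006, -0.0]
force: [-0.8, 0.9, 0.2]
width: 0.753
gripper_force: 0.0
```

{"method": "drive_tool", "body": {
  "deltas": [
    [[0.5,0,1,0,0,0,0],[0.5,0,1,0,0,0,0],[0.5,0,1,0,0,0,0],[0.5,0,1,0,0,0,0]]
  ]
}}

```text
time_s: 16.85
tcp_pos: [0.5167, -0.2237, 0.2983]
eef_rot: [-0.0, 1.0, 0.007, -0.0]
force: [0.9, 0.5, -0.4]
width: 0.751
gripper_force: 0.0
```

```bash
python3 -c "
from h import *
go(.6228,-.2786,.255,18.1)
a=moved(dict(A=A))
cv2.imwrite('pics/s5.png',cv2.resize(a[80:230,170:380],None,fx=3.8,fy=3.8,interpolation=cv2.INTER_CUBIC))"
```

```text
t 16.85 at [ 0.5167 -0.2237  0.2983] shift [0.878 0.47  0.36 ] turn [-0.0001  0.0001 -0.0481] F [ 0.9  0.5 -0.4] w 0.751 0.0
A score 0.998 shift px 0 0
```

View pics/s5.png

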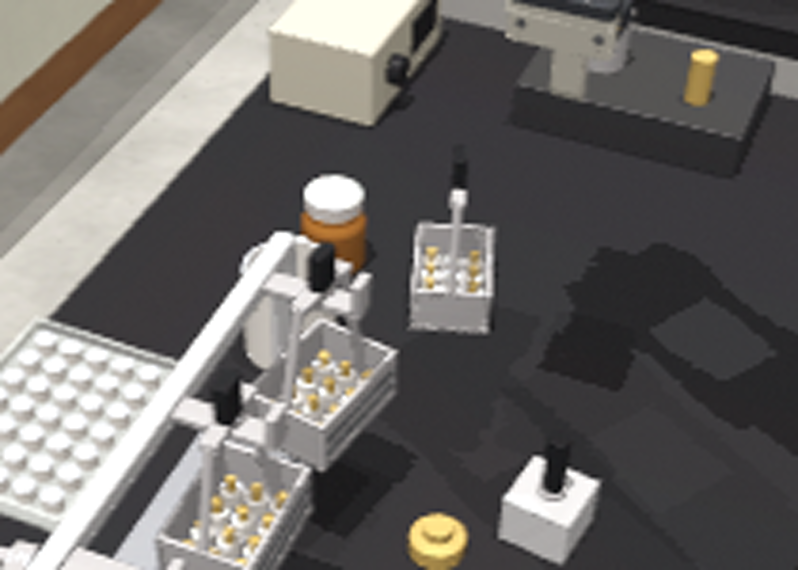

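{"method": "drive_tool", "body": {
  "deltas": [
    [[0.5,0.88,0.46,0.2,0,0,-0.048],[0.5,0.88,0.46,0.35,0,0,-0.048],[0.5,0.88,0.46,0.35,0,0,-0.048],[0.5,0.88,0.46,0.35,0,0,-0.048],[0.5,0.88,0.46,0.35,0,0,-0.048]]
  ]
}}

```text
time_s: 17.4
tcp_pos: [0.6231, -0.2736, 0.2565]
eef_rot: [-0.001, 0.987, 0.159, -0.001]
force: [-1.0, -0.2, -0.5]
width: 0.749
gripper_force: 0.0
```

```bash
python3 -c "
from h import *
go(.6228,-.2786,.132,18.1)
a=moved(dict(A=A))"
```

```text
t 17.4 at [ 0.6231 -0.2736  0.2565] shift [-0.015  0.041  1.038] turn [-0.0003  0.0001  0.0006] F [-1.  -0.2 -0.5] w 0.749 0.0
A score 0.942 shift px 0 0
```

{"method": "drive_tool", "body": {
  "deltas": [
    [[0.5,-0.01,0.03,0.3,0,0,0],[0.5,-0.01,0.03,0.6,0,0,0],[0.5,-0.01,0.03,0.9,0,0,0],[0.5,-0.01,0.03,1,0,0,0]]
  ]
}}

```text
time_s: 17.85
tcp_pos: [0.6207, -0.2777, 0.1352]
eef_rot: [-0.002, 0.987, 0.158, -0.002]
force: [0.0, -0.6, -0.6]
width: 0.752
gripper_force: 0.0
```

{"method": "drive_tool", "body": {
  "deltas": [
    [[0.5,0,0,0.04,0,0,0],[-1,0,0,0.04,0,0,0],[-1,0,0,0.04,0,0,0],[-1,0,0,0.04,0,0,0],[-1,0,0,0.04,0,0,0]]
  ]
}}

```text
time_s: 18.35
tcp_pos: [0.623, -0.28, 0.1338]
eef_rot: [0.001, 0.987, 0.158, 0.001]
force: [0.0, 1.3, 0.1]
width: 0.451
gripper_force: 0.0
```

{"method": "drive_tool", "body": {
  "deltas": [
    [[-1,0,0,0,0,0,0],[-1,0,0,0,0,0,0],[-1,0,0,0,0,0,0],[-1,0,0,0,0,0,0],[-1,0,0,0,0,0,0]]
  ]
}}

```text
time_s: 18.85
tcp_pos: [0.6225, -0.2798, 0.1325]
eef_rot: [0.0, 0.987, 0.158, -0.0]
force: [-0.4, -0.8, 0.4]
width: 0.241
gripper_force: 30.0
```

{"method": "drive_tool", "body": {
  "deltas": [
    [[-1,0,0,-0.1,0,0,0],[-1,0,0,-0.4,0,0,0],[-1,0,0,-0.7,0,0,0],[-1,0,0,-1,0,0,0],[-1,0,0,-1,0,0,0]]
  ]
}}

```text
time_s: 19.35
tcp_pos: [0.6245, -0.2807, 0.26]
eef_rot: [0.004, 0.987, 0.158, 0.005]
force: [0.8, -0.4, -0.7]
width: 0.237
gripper_force: 30.0
```

{"method": "drive_tool", "body": {
  "deltas": [
    [[-1,0,0,-0.17,0,0,0.02],[-1,0,0,-0.17,0,0,0.048],[-1,0,0,-0.17,0,0,0.048],[-1,0,0,-0.17,0,0,0.048]]
  ]
}}

```text
time_s: 19.75
tcp_pos: [0.6222, -0.2795, 0.272]
eef_rot: [-0.0, 1.0, 0.009, -0.001]
force: [-0.5, 0.8, -1.7]
width: 0.234
gripper_force: 30.0
```

{"method": "drive_tool", "body": {
  "deltas": [
    [[-1,-0.2,-0.1,0,0,0,0],[-1,-0.5,-0.2,0,0,0,0],[-1,-0.8,-0.3,0,0,0,0],[-1,-1,-0.3,0,0,0,0],[-1,-1,-0.3,0,0,0,0]]
  ]
}}

```text
time_s: 20.25
tcp_pos: [0.4993, -0.2451, 0.2731]
eef_rot: [-0.0, 1.0, 0.009, -0.001]
force: [1.7, -0.6, -1.9]
width: 0.238
gripper_force: 30.0
```

{"method": "drive_tool", "body": {
  "deltas": [
    [[-1,-0.05,-0.2,0,0,0,0],[-1,-0.1,-0.5,0,0,0,0],[-1,-0.2,-0.8,0,0,0,0],[-1,-0.2,-0.87,0,0,0,0],[-1,-0.2,-0.87,0,0,0,0]]
  ]
}}

```text
time_s: 20.75
tcp_pos: [0.4768, -0.1406, 0.273]
eef_rot: [0.0, 1.0, 0.01, 0.0]
force: [0.5, -0.4, -1.6]
width: 0.24
gripper_force: 30.0
```

{"method": "drive_tool", "body": {
  "deltas": [
    [[-1,0,-0.2,0,0,0,0],[-1,0,-0.5,0,0,0,0],[-1,0,-0.8,0,0,0,0],[-1,0,-0.87,0,0,0,0],[-1,0,-0.87,0,0,0,0]]
  ]
}}

```text
time_s: 21.25
tcp_pos: [0.4754, -0.0372, 0.2727]
eef_rot: [0.0, 1.0, 0.009, 0.0]
force: [-0.2, -0.6, -1.9]
width: 0.239
gripper_force: 30.0
```

{"method": "drive_tool", "body": {
  "deltas": [
    [[-1,0,-0.2,0,0,0,0],[-1,0,-0.5,0,0,0,0],[-1,0,-0.8,0,0,0,0],[-1,0,-0.87,0,0,0,0],[-1,0,-0.87,0,0,0,0]]
  ]
}}

```text
time_s: 21.75
tcp_pos: [0.4737, 0.0667, 0.2727]
eef_rot: [0.0, 1.0, 0.009, 0.0]
force: [0.9, -0.1, -1.5]
width: 0.233
gripper_force: 30.0
```

{"method": "drive_tool", "body": {
  "deltas": [
    [[-1,0,-0.2,0,0,0,0],[-1,0,-0.5,0,0,0,0],[-1,0,-0.8,0,0,0,0],[-1,0,-0.87,0,0,0,0],[-1,0,-0.87,0,0,0,0]]
  ]
}}

```text
time_s: 22.25
tcp_pos: [0.472, 0.1708, 0.2726]
eef_rot: [0.001, 1.0, 0.008, -0.0]
force: [0.6, -0.1, -1.5]
width: 0.239
gripper_force: 30.0
```

{"method": "drive_tool", "body": {
  "deltas": [
    [[-1,0,-0.2,0,0,0,0],[-1,0,-0.5,0,0,0,0],[-1,0,-0.8,0,0,0,0],[-1,0,-0.87,0,0,0,0],[-1,0,-0.87,0,0,0,0]]
  ]
}}

```text
time_s: 22.75
tcp_pos: [0.4704, 0.275, 0.2725]
eef_rot: [0.001, 1.0, 0.008, -0.0]
force: [0.3, -0.1, -2.2]
width: 0.239
gripper_force: 30.0
```

```bash
python3 -c "
from h import *
go(.629,.2792,.272,.9)"
```

```text
t 22.75 at [0.4704 0.275  0.2725] shift [ 1.322 -0.014  0.004] turn [0.0002 0.     0.0001] F [ 0.3 -0.1 -2.2] w 0.239 30.0
```

{"method": "drive_tool", "body": {
  "deltas": [
    [[-1,0.15,-0.01,0,0,0,0],[-1,0.33,-0.014,0,0,0,0],[-1,0.33,-0.014,0,0,0,0]]
  ]
}}

```text
time_s: 23.05
tcp_pos: [0.5119, 0.2754, 0.2724]
eef_rot: [0.001, 1.0, 0.006, 0.0]
force: [-0.9, -0.9, -1.6]
width: 0.239
gripper_force: 30.0
```

{"method": "drive_tool", "body": {
  "deltas": [
    [[-1,0.2,0,0,0,0,0],[-1,0.45,0,0,0,0,0],[-1,0.75,0,0,0,0,0],[-1,0.99,0,0,0,0,0],[-1,0.99,0,0,0,0,0]]
  ]
}}

```text
time_s: 23.55
tcp_pos: [0.6304, 0.277, 0.2709]
eef_rot: [0.001, 1.0, 0.006, -0.001]
force: [-1.6, -0.2, -1.6]
width: 0.238
gripper_force: 30.0
```

{"method": "drive_tool", "body": {
  "deltas": [
    [[-1,0,0,0.1,0,0,0],[-1,0,0,0.2,0,0,0],[-1,0,0,0.3,0,0,0],[-1,0,0,0.36,0,0,0],[-1,0,0,0.375,0,0,0]]
  ]
}}

```text
time_s: 24.05
tcp_pos: [0.6271, 0.2801, 0.2266]
eef_rot: [0.0, 1.0, 0.008, -0.001]
force: [0.1, 1.0, -1.1]
width: 0.235
gripper_force: 30.0
```

```bash
python3 -c "
from h import *
go(.629,.2792,.2275,.9)"
```

```text
t 24.05 at [0.6271 0.2801 0.2266] shift [ 0.016  0.008 -0.008] turn [0.0001 0.0003 0.0001] F [ 0.1  1.  -1.1] w 0.235 30.0
```

{"method": "drive_tool", "body": {
  "deltas": [
    [[0.5,0,0,0.005,0,0,0],[0.5,0,0,0.005,0,0,0],[0.5,0,0,0.005,0,0,0],[0.5,0,0,0.005,0,0,0],[0.5,0,0,0.005,0,0,0]]
  ]
}}

```text
time_s: 24.55
tcp_pos: [0.6282, 0.2802, 0.2277]
eef_rot: [-0.0, 1.0, 0.008, 0.0]
force: [0.3, 0.4, -0.3]
width: 0.62
gripper_force: 0.0
```

{"method": "drive_tool", "body": {
  "deltas": [
    [[0.5,0,0,-0.2,0,0,0],[0.5,0,0,-0.4,0,0,0],[0.5,0,0,-0.6,0,0,0],[0.5,0,0,-0.6,0,0,0]]
  ]
}}

```text
time_s: 24.95
tcp_pos: [0.6293, 0.2805, 0.3036]
eef_rot: [-0.001, 1.0, 0.008, 0.004]
force: [0.4, -0.6, 0.3]
width: 0.745
gripper_force: 0.0
```

{"method": "drive_tool", "body": {
  "deltas": [
    [[0.5,-1,0,0,0,0,0],[0.5,-1,0,0,0,0,0],[0.5,-1,0,0,0,0,0],[0.5,-1,0,0,0,0,0]]
  ]
}}

```text
time_s: 25.35
tcp_pos: [0.5054, 0.2785, 0.2995]
eef_rot: [0.0, 1.0, 0.009, -0.0]
force: [0.6, 0.7, -0.1]
width: 0.753
gripper_force: 0.0
```

Run:
```python
from h import *
go(.4527,-.0433,.2,0)
for n in('top','side'):
    g=cv2.cvtColor(cv2.imread(f'pics/{n}0raw.png'),cv2.COLOR_BGR2GRAY).astype(float)
    X=lambda p:proj(n,np.array([p]))[0]
    for nm,p,rad in(('socket',[.4442,.2747,.05],5),('key',[.4527,-.0433,.045],5)):
        u,v=np.round(X(p)).astype(int); w=g[v-rad:v+rad+1,u-rad:u+rad+1]
        print(n,nm,u,v); print(w.astype(int))
    im=(g>200).astype(np.uint8) if n=='top' else None
    if n=='top':
        for nm,p,z in(('holder',[.4527,-.0433,.045],.045),('console',[.4429,.2297,.05],.05)):
            _,lab=cv2.connectedComponents(im); u,v=np.round(X(p)).astype(int)
            L=np.bincount(lab[v-12:v+13,u-12:u+13].ravel()); L[0]=0
            c,sz,a=cv2.minAreaRect(np.argwhere(lab==L.argmax())[:,::-1].astype(np.float32)); print(nm,c,sz,a,ray('top',c,z))
```

```text
t 25.35 at [0.5054 0.2785 0.2995] shift [-0.486  2.674  0.83 ] turn [0.     0.0001 0.0028] F [ 0.6  0.7 -0.1] w 0.753 0.0
top socket 179 243
[[249 249 249 249 249 249 250 249 249 249 249]
 [249 249 249 249 250 249 250 250 250 249 250]
 [249 249 250 250 251 252 251 251 250 249 249]
 [249 249 250 248 239 232 231 246 251 250 249]
 [249 250 249 235 192 154 173 222 246 250 249]
 [249 250 249 224 128 109 167 216 242 250 249]
 [249 250 249 224 129 104 159 214 247 250 250]
 [249 250 250 242 208 170 195 238 250 250 250]
 [249 249 250 250 246 241 243 250 250 250 249]
 [249 249 249 249 251 251 251 250 250 249 249]
 [249 249 249 249 249 249 249 249 249 249 249]]
top key 278 242
[[250 250 250 251 252 253 254 253 252 251 250]
 [250 251 252 249 242 238 205 216 241 254 251]
 [250 251 244 210 179 153 108 118 170 227 253]
 [250 245 224 184  86  93  82  64  64 200 254]
 [251 246 214 115  75 122 101  83  48 167 242]
 [251 250 225 104  63 110  99  80  62 159 222]
 [251 248 223 129  16  56  61  87 154 201 217]
 [250 250 236 196 175  74  82 143 204 215 213]
 [250 251 249 241 220 188 188 173 215 214 224]
 [
[... 749 characters left out ...]
56 158 201 246 253 253]
 [253 253 253 246 227 222 230 249 253 253 253]
 [253 253 253 253 253 253 253 253 253 253 253]
 [253 253 253 253 253 253 253 253 253 253 253]]
side key 315 209
[[255 255 211 107  28  27  28  27  66 244 255]
 [255 255 191  63  28  28  28  26  66 180 250]
 [255 253 178  50  27  28  26  23 110 185 197]
 [248 222 147  50  28  28  24  24 112 185 196]
 [243 210 156  81  26  28  25  24 206 204 249]
 [242 197 204 162  98  49  26 127 192 250 255]
 [247 226 191 200 218 222 220 198 148 245 255]
 [255 255 234 183 149 143 138 185 239 255 255]
 [255 255 255 255 255 255 255 255 255 255 255]
 [255 255 255 255 255 255 255 255 255 255 255]
 [252 255 255 255 255 255 255 255 255 255 255]]
```

Run:
```python
from h import *
def cen(n,c,rad,lo,dark=True):
    g=cv2.cvtColor(cv2.imread(f'pics/{n}0raw.png'),cv2.COLOR_BGR2GRAY).astype(float)
    w=g[c[1]-rad:c[1]+rad+1,c[0]-rad:c[0]+rad+1]; w=np.clip(250-w-5,0,lo)
    y,x=np.mgrid[-rad:rad+1,-rad:rad+1]; return np.array([c[0]+(w*x).sum()/w.sum(),c[1]+(w*y).sum()/w.sum()])
for lo in(60,150):
  for n,c in(('top',(179,243)),('side',(276,298))):
    u=cen(n,c,5,lo); print('socket',n,u,ray(n,u,.05))
# button black top
for n in('top','side'):
    g=cv2.imread(f'pics/{n}0raw.png').max(2); u,v=np.round(proj(n,[[.442,.185,.069]])[0]).astype(int)
    print(n,u,v); print(g[v-8:v+9,u-8:u+9])
u=np.array([278.9,241.4]); print('keytop',ray('top',u,.103))
```

```text
socket top [179.12572088 243.33679354] [0.44340794 0.27497449 0.05      ]
socket side [275.8157286 298.5844256] [0.44473371 0.27631628 0.05      ]
socket top [179.04196933 243.35673931] [0.44334109 0.27524142 0.05      ]
socket side [275.79020979 298.58566434] [0.44478811 0.27634439 0.05      ]
top 206 244
[[253 253 253 254 254 254 255 255 255 255 255 255 255 255 254 254 253]
 [253 253 254 254 255 255 248 217 204 204 210 216 245 255 255 254 254]
 [253 253 254 255 247 217 201 180 172 172 174 177 196 211 244 255 255]
 [253 254 255 249 215 182 165 139 132 142 153 160 171 172 186 222 255]
 [253 255 246 211 184 166 126 105 106 109 110 101 139 175 154 174 236]
 [253 255 241 177 167 127 109 110 111 107 102  88  86 142 174 161 210]
 [255 251 227 170 139 101 116 114 114 113 107 104  79 119 181 157 204]
 [255 243 191 162 112 115 118 117 117 116 112 107  97  89 139 169 176]
 [255 240 176 160 108 121 118 120 120 118 114 110 100  69 121 177 168]
 [255 239 169 160 110 119 116 117 119 119 114 111 102  74 123 170 157]
 [255 242 190 171 148  97 116 116 115 115 114 112  95  57 130 165 164]
 [254 253 2
[... 981 characters left out ...]
50 107 143 198]
 [152 132  77  51  51  53  53  52  53  53  53  52  52  50  88 137 201]
 [151 124  70  51  55  54  54  55  53  54  54  54  53  51  75 139 151]
 [152 113  54  49  52  55  55  56  55  56  54  54  54  45 107 144 151]
 [152 150  89  29  65  66  57  57  58  56  55  56  49  31 132 150 149]
 [151 151 110  52  30  47  80  92  90  76  60  51  34  37 135 150 149]
 [143 152 155 108  49  30  31  31  31  30  28  26  24 110 144 150 135]
 [125 150 153 153 112  51  28  29  27  28  27  77 108 143 151 151 109]
 [116 138 152 153 153 153 134  95  92  87 139 153 151 150 151 127  97]
 [171  80 133 151 151 152 153 153 151 151 153 152 148 150 115  77 210]]
keytop [ 0.45056888 -0.04328477  0.103     ]
```

{"method": "drive_tool", "body": {
  "deltas": [
    [[0.5,-0.15,0.9,0,0,0,0],[0.5,-0.15,0.9,0,0,0,0],[0.5,-0.15,0.9,0,0,0,0],[0.5,-0.15,0.9,0,0,0,0]]
  ]
}}

```text
time_s: 25.75
tcp_pos: [0.4926, 0.1685, 0.2991]
eef_rot: [0.0, 1.0, 0.006, 0.0]
force: [-0.3, -0.4, -0.8]
width: 0.748
gripper_force: 0.0
```

{"method": "drive_tool", "body": {
  "deltas": [
    [[0.3,-0.15,0.9,0.4,0,0,0.0028],[0.3,-0.15,0.9,0.4,0,0,0.0028],[0.3,-0.15,0.9,0.4,0,0,0.0028],[0.3,-0.15,0.9,0.4,0,0,0.0028]]
  ]
}}

```text
time_s: 26.15
tcp_pos: [0.4756, 0.0607, 0.2498]
eef_rot: [-0.0, 1.0, -0.002, -0.001]
force: [0.3, 0.5, 1.4]
width: 0.65
gripper_force: 0.0
```

{"method": "drive_tool", "body": {
  "deltas": [
    [[0.3,-0.15,0.87,0.8,0,0,0],[0.3,-0.15,0.87,0.8,0,0,0],[0.3,-0.15,0.87,0.8,0,0,0],[0.3,-0.15,0.87,0.8,0,0,0],[0.3,-0.15,0.87,0.8,0,0,0]]
  ]
}}

```text
time_s: 26.65
tcp_pos: [0.4585, -0.0419, 0.1553]
eef_rot: [-0.0, 1.0, -0.001, 0.0]
force: [-0.1, 0.9, 1.3]
width: 0.648
gripper_force: 0.0
```

Run:
```python
from h import *
go(.452,-.0437,.061,0)
```

```text
t 26.65 at [ 0.4585 -0.0419  0.1553] shift [-0.054  0.015  0.785] turn [-0.0001 -0.     -0.0004] F [-0.1  0.9  1.3] w 0.648 0.0
```

{"method": "drive_tool", "body": {
  "deltas": [
    [[0.3,-0.054,0.015,0.3,0,0,0],[0.3,-0.054,0.015,0.3,0,0,0],[0.3,-0.054,0.015,0.3,0,0,0],[0.3,-0.054,0.015,0.3,0,0,0]]
  ]
}}

```text
time_s: 27.05
tcp_pos: [0.4525, -0.044, 0.121]
eef_rot: [0.0, 1.0, -0.0, 0.002]
force: [-0.2, 0.2, -0.8]
width: 0.651
gripper_force: 0.0
```

{"method": "drive_tool", "body": {
  "deltas": [
    [[0.3,0,0,0.2,0,0,0],[0.3,0,0,0.4,0,0,0],[0.3,0,0,0.48,0,0,0],[0.3,0,0,0.48,0,0,0]]
  ]
}}

```text
time_s: 27.45
tcp_pos: [0.451, -0.0442, 0.0617]
eef_rot: [-0.0, 1.0, -0.001, -0.0]
force: [-0.3, -0.7, -1.1]
width: 0.65
gripper_force: 0.0
```

Run:
```python
from h import *
go(.452,-.0437,.061,0)
```

```text
t 27.45 at [ 0.451  -0.0442  0.0617] shift [ 0.009 -0.004  0.005] turn [-0.      0.0001 -0.0002] F [-0.3 -0.7 -1.1] w 0.65 0.0
```

{"method": "drive_tool", "body": {
  "deltas": [
    [[-1,0.009,-0.004,0,0,0,0],[-1,0.009,-0.004,0,0,0,0],[-1,0.009,-0.004,0,0,0,0],[-1,0.009,-0.004,0,0,0,0],[-1,0.009,-0.004,0,0,0,0]]
  ],
  "newtons": 10
}}

```text
time_s: 27.95
tcp_pos: [0.4521, -0.0441, 0.062]
eef_rot: [0.0, 1.0, -0.001, 0.0]
force: [-0.4, -0.4, -0.9]
width: 0.267
gripper_force: 0.0
```

{"method": "drive_tool", "body": {
  "deltas": [
    [[-1,0,0,0,0,0,0],[-1,0,0,0,0,0,0],[-1,0,0,0,0,0,0],[-1,0,0,0,0,0,0],[-1,0,0,0,0,0,0]]
  ]
}}

```text
time_s: 28.45
tcp_pos: [0.452, -0.0442, 0.0618]
eef_rot: [0.0, 1.0, -0.001, 0.0]
force: [-0.8, -1.8, 1.9]
width: 0.193
gripper_force: 10.0
```

Run:
```python
from h import *
go(.452,-.0437,.061,0); print(r.sense()['wrist_torque'])
```

```text
t 28.45 at [ 0.452  -0.0442  0.0618] shift [-0.    -0.004  0.007] turn [ 0.0001 -0.     -0.0003] F [-0.8 -1.8  1.9] w 0.193 10.0
[-0.36559484  0.06143747  0.01214832]
```

{"method": "drive_tool", "body": {
  "deltas": [
    [[-1,0,0,0,0,0,0],[-1,0,0,-0.1,0,0,0],[-1,0,0,-0.25,0,0,0],[-1,0,0,-0.4,0,0,0],[-1,0,0,-0.5,0,0,0]]
  ],
  "newtons": 25
}}

```text
time_s: 28.95
tcp_pos: [0.452, -0.0437, 0.1225]
eef_rot: [-0.0, 1.0, -0.001, 0.0]
force: [0.5, -0.9, -0.4]
width: 0.189
gripper_force: 25.0
```

{"method": "drive_tool", "body": {
  "deltas": [
    [[-1,0,0,-0.2,0,0,0],[-1,0,0,-0.4,0,0,0],[-1,0,0,-0.4,0,0,0]]
  ]
}}

```text
time_s: 29.25
tcp_pos: [0.4534, -0.044, 0.1721]
eef_rot: [0.0, 1.0, -0.001, 0.003]
force: [0.9, -0.2, -0.7]
width: 0.192
gripper_force: 25.0
```

{"method": "drive_tool", "body": {
  "deltas": [
    [[-1,-0.02,-0.2,0,0,0,0],[-1,-0.02,-0.5,0,0,0,0],[-1,-0.02,-0.8,0,0,0,0],[-1,-0.02,-0.88,0,0,0,0],[-1,-0.02,-0.88,0,0,0,0]]
  ]
}}

```text
time_s: 29.75
tcp_pos: [0.449, 0.0628, 0.1688]
eef_rot: [-0.0, 1.0, 0.0, -0.001]
force: [-0.8, -0.4, 0.5]
width: 0.193
gripper_force: 25.0
```

{"method": "drive_tool", "body": {
  "deltas": [
    [[-1,-0.02,-0.2,0,0,0,0],[-1,-0.02,-0.5,0,0,0,0],[-1,-0.02,-0.8,0,0,0,0],[-1,-0.02,-0.88,0,0,0,0],[-1,-0.02,-0.88,0,0,0,0]]
  ]
}}

```text
time_s: 30.25
tcp_pos: [0.4475, 0.1672, 0.1691]
eef_rot: [0.0, 1.0, -0.0, -0.0]
force: [0.9, -0.5, -0.6]
width: 0.189
gripper_force: 25.0
```

{"method": "drive_tool", "body": {
  "deltas": [
    [[-1,-0.02,-0.2,0,0,0,0],[-1,-0.02,-0.5,0,0,0,0],[-1,-0.02,-0.8,0,0,0,0],[-1,-0.02,-0.88,0,0,0,0],[-1,-0.02,-0.88,0,0,0,0]]
  ]
}}

```text
time_s: 30.75
tcp_pos: [0.4455, 0.2723, 0.1692]
eef_rot: [0.0, 1.0, -0.0, -0.0]
force: [-0.3, -0.5, -0.6]
width: 0.191
gripper_force: 25.0
```

{"method": "drive_tool", "body": {
  "deltas": [
    [[-1,0,0,0,0,0,0],[-1,0,0,0,0,0,0]]
  ]
}}

```text
time_s: 30.95
tcp_pos: [0.4455, 0.2711, 0.1696]
eef_rot: [0.0, 1.0, -0.002, -0.0]
force: [-0.1, -0.7, -0.6]
width: 0.188
gripper_force: 25.0
```

Run:
```python
from h import *
go(.444,.2755,.121,0)
```

```text
t 30.95 at [0.4455 0.2711 0.1696] shift [-0.013 -0.037  0.405] turn [ 0.0001  0.0001 -0.0006] F [-0.1 -0.7 -0.6] w 0.188 25.0
```

{"method": "drive_tool", "body": {
  "deltas": [
    [[-1,-0.013,-0.037,0.2,0,0,0],[-1,-0.013,-0.037,0.4,0,0,0],[-1,-0.013,-0.037,0.45,0,0,0],[-1,-0.013,-0.037,0.45,0,0,0],[-1,-0.013,-0.037,0.45,0,0,0]]
  ]
}}

```text
time_s: 31.45
tcp_pos: [0.4445, 0.277, 0.1166]
eef_rot: [-0.0, 1.0, -0.001, 0.001]
force: [-0.1, -0.1, -0.4]
width: 0.188
gripper_force: 25.0
```

Run:
```python
from h import *
go(.444,.2755,.104,0)
p=pose()[0]
im=[optics.read_camera(n)[:,:,::-1] for n in('side','top')]
o=[]
for n,i in zip(('side','top'),im):
    u,v=np.round(proj(n,[[.444,.2755,.06]])[0]).astype(int); c=i[v-25:v+25,u-25:u+25]; print(n,u-25,v-25)
    o.append(cv2.resize(c,(400,400),interpolation=cv2.INTER_CUBIC))
cv2.imwrite('pics/s6.png',np.hstack(o))
print(proj('side',[[*p[:2],p[2]-.0528],[*p[:2],p[2]-.0168],[.444,.2755,.05]]))
```

```text
t 31.45 at [0.4445 0.277  0.1166] shift [-0.004  0.013  0.105] turn [-0.0001 -0.0002 -0.0004] F [-0.1 -0.1 -0.4] w 0.188 25.0
side 251 271
top 153 218
[[276.00773362 295.87242687]
 [276.57436728 287.79043667]
 [276.22952124 298.4173708 ]]
```

View pics/s6.png

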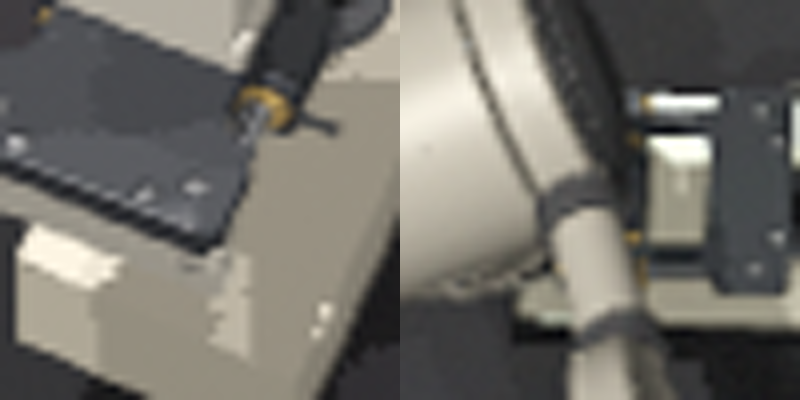

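{"method": "drive_tool", "body": {
  "deltas": [
    [[-1,0,0.005,0.05,0,0,0],[-1,0,0.005,0.07,0,0,0],[-1,0,0.005,0.07,0,0,0],[-1,0,0.005,0.07,0,0,0]]
  ]
}}

```text
time_s: 31.95
tcp_pos: [0.4437, 0.2767, 0.1072]
eef_rot: [0.0, 1.0, -0.001, -0.0]
force: [0.4, 0.4, -0.3]
width: 0.191
gripper_force: 25.0
```

Run:
```python
from h import *
go(.444,.2755,.065,0)
```

```text
t 31.95 at [0.4437 0.2767 0.1072] shift [0.002 0.01  0.352] turn [ 0.      0.     -0.0003] F [ 0.4  0.4 -0.3] w 0.191 25.0
```

{"method": "drive_tool", "body": {
  "deltas": [
    [[-1,0.002,0.009,0,0,0,0],[-1,0.002,0.009,0.025,0,0,0],[-1,0.002,0.009,0.05,0,0,0],[-1,0.002,0.009,0.075,0,0,0],[-1,0.002,0.009,0.09,0,0,0]]
  ]
}}

```text
time_s: 32.45
tcp_pos: [0.4437, 0.2751, 0.096]
eef_rot: [0.001, 1.0, -0.001, -0.0]
force: [0.2, -2.7, 1.0]
width: 0.19
gripper_force: 25.0
```

{"method": "drive_tool", "body": {
  "deltas": [
    [[-1,0,0.004,0.03,0,0,0],[-1,0,0.004,0.06,0,0,0],[-1,0,0.004,0.09,0,0,0],[-1,0,0.004,0.12,0,0,0],[-1,0,0.004,0.12,0,0,0]]
  ]
}}

```text
time_s: 32.95
tcp_pos: [0.4437, 0.2749, 0.0814]
eef_rot: [0.0, 1.0, -0.001, -0.0]
force: [0.6, -2.1, -1.4]
width: 0.196
gripper_force: 25.0
```

{"method": "drive_tool", "body": {
  "deltas": [
    [[-1,0,0.004,0.03,0,0,0],[-1,0,0.004,0.06,0,0,0],[-1,0,0.004,0.09,0,0,0],[-1,0,0.004,0.11,0,0,0],[-1,0,0.004,0.11,0,0,0]]
  ]
}}

```text
time_s: 33.45
tcp_pos: [0.4438, 0.2747, 0.0684]
eef_rot: [0.0, 1.0, -0.001, -0.0]
force: [-0.9, -0.4, -1.7]
width: 0.19
gripper_force: 25.0
```

{"method": "drive_tool", "body": {
  "deltas": [
    [[-1,0,0,0.01,0,0,0],[-1,0,0,0.02,0,0,0],[-1,0,0,0.02,0,0,0]]
  ]
}}

```text
time_s: 33.75
tcp_pos: [0.444, 0.2746, 0.0668]
eef_rot: [0.0, 1.0, -0.001, 0.0]
force: [-2.1, -1.4, 2.8]
width: 0.19
gripper_force: 25.0
```

Contact is starting; press a bit further until the shoulder is clearly seated.

{"method": "drive_tool", "body": {
  "deltas": [
    [[-1,0,0,0.01,0,0,0],[-1,0,0,0.01,0,0,0],[-1,0,0,0.01,0,0,0]]
  ]
}}

```text
time_s: 34.05
tcp_pos: [0.4442, 0.2746, 0.0667]
eef_rot: [-0.0, 1.0, -0.001, 0.001]
force: [-4.5, -3.3, 13.3]
width: 0.192
gripper_force: 25.0
```

{"method": "drive_tool", "body": {
  "deltas": [
    [[-1,0,0,0.01,0,0,0],[-1,0,0,0.01,0,0,0],[-1,0,0,0.01,0,0,0]]
  ]
}}

```text
time_s: 34.35
tcp_pos: [0.4443, 0.2746, 0.0666]
eef_rot: [-0.0, 1.0, -0.001, 0.001]
force: [-6.8, -5.9, 22.3]
width: 0.19
gripper_force: 25.0
```

{"method": "drive_tool", "body": {
  "deltas": [
    [[-1,0,0,-0.02,0,0,0],[0,0,0,-0.025,0,0,0],[0,0,0,-0.025,0,0,0],[0,0,0,-0.025,0,0,0],[0,0,0,-0.025,0,0,0]]
  ]
}}

```text
time_s: 34.85
tcp_pos: [0.4441, 0.2747, 0.0668]
eef_rot: [-0.0, 1.0, -0.001, -0.0]
force: [0.2, 0.6, 0.2]
width: 0.476
gripper_force: 0.0
```

{"method": "drive_tool", "body": {
  "deltas": [
    [[0,0,0,-0.2,0,0,0],[0,0,0,-0.5,0,0,0],[0,0,0,-0.8,0,0,0],[0,0,0,-0.8,0,0,0]]
  ]
}}

```text
time_s: 35.25
tcp_pos: [0.4466, 0.2759, 0.1677]
eef_rot: [-0.002, 1.0, -0.001, 0.004]
force: [-0.1, 0.4, 0.1]
width: 0.499
gripper_force: 0.0
```

{"method": "drive_tool", "body": {
  "deltas": [
    [[-1,-0.015,0.75,0,0,0,0],[-1,-0.015,0.75,0,0,0,0],[-1,-0.015,0.75,0,0,0,0],[-1,-0.015,0.75,0,0,0,0],[-1,-0.015,0.75,0,0,0,0]]
  ]
}}

```text
time_s: 35.75
tcp_pos: [0.4421, 0.1853, 0.1628]
eef_rot: [-0.0, 1.0, -0.001, -0.0]
force: [1.6, 0.0, 0.7]
width: 0.115
gripper_force: 0.0
```

Run:
```python
from h import *
go(.4421,.1848,.085,0)
a=optics.read_camera('side')[:,:,::-1]; cv2.imwrite('pics/key_in_raw.png',a)
cv2.imwrite('pics/s7.png',cv2.resize(a[100:330,150:370],None,fx=2.6,fy=2.6,interpolation=cv2.INTER_CUBIC))
print(proj('side',[[.444,.2748,.108],[.444,.2748,.05]]))
```

```text
t 35.75 at [0.4421 0.1853 0.1628] shift [0.    0.004 0.648] turn [-0.      0.     -0.0002] F [1.6 0.  0.7] w 0.115 0.0
[[277.27366741 285.19620651]
 [276.34087624 298.17687723]]
```

View pics/s7.png

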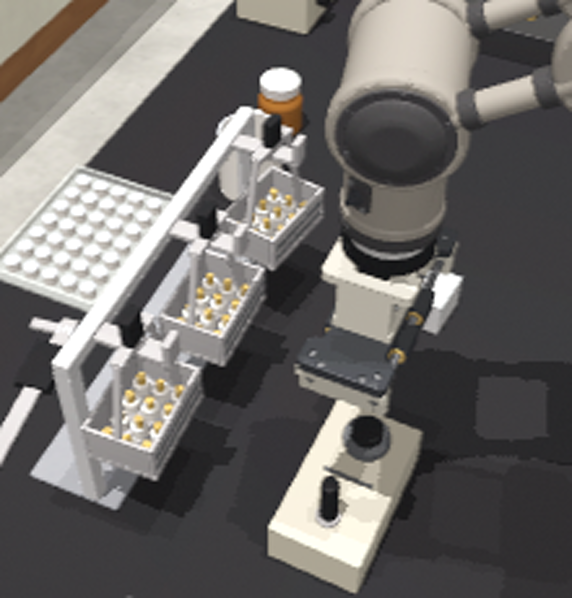

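All three baskets hang; the key stands seated at crop pixel (328,500). Now the button.

{"method": "drive_tool", "body": {
  "deltas": [
    [[-1,0,0.003,0.2,0,0,0],[-1,0,0.003,0.4,0,0,0],[-1,0,0.003,0.6,0,0,0],[-1,0,0.003,0.7,0,0,0],[-1,0,0.003,0.7,0,0,0]]
  ]
}}

```text
time_s: 36.3
tcp_pos: [0.4408, 0.1849, 0.0773]
eef_rot: [0.0, 1.0, -0.0, -0.002]
force: [0.3, -0.0, 1.2]
width: 0.007
gripper_force: 0.0
```

{"method": "drive_tool", "body": {
  "deltas": [
    [[-1,0,0,0.03,0,0,0],[-1,0,0,0.06,0,0,0],[-1,0,0,0.09,0,0,0],[-1,0,0,0.115,0,0,0],[-1,0,0,0.115,0,0,0]]
  ]
}}

```text
time_s: 36.8
tcp_pos: [0.4427, 0.1848, 0.0662]
eef_rot: [-0.001, 1.0, -0.001, 0.001]
force: [-0.6, 2.7, 6.4]
width: 0.003
gripper_force: 3.4
```

{"method": "drive_tool", "body": {
  "deltas": [
    [[-1,0,0,0.02,0,0,0],[-1,0,0,0.03,0,0,0],[-1,0,0,0.03,0,0,0]]
  ]
}}

```text
time_s: 37.1
tcp_pos: [0.4429, 0.1849, 0.0655]
eef_rot: [-0.001, 1.0, -0.001, 0.002]
force: [-10.5, -1.1, 39.1]
width: 0.008
gripper_force: 19.5
```

{"method": "drive_tool", "body": {
  "deltas": [
    [[-1,0,0,0.01,0,0,0],[-1,0,0,0.01,0,0,0],[-1,0,0,0.01,0,0,0]]
  ]
}}

```text
time_s: 37.4
tcp_pos: [0.443, 0.1849, 0.0653]
eef_rot: [-0.001, 1.0, -0.001, 0.002]
force: [-13.3, -0.5, 50.0]
width: 0.004
gripper_force: 24.7
```

{"method": "drive_tool", "body": {
  "deltas": [
    [[-1,0,0,-0.03,0,0,0],[-1,0,0,-0.05,0,0,0],[-1,0,0,-0.05,0,0,0]]
  ]
}}

```text
time_s: 37.7
tcp_pos: [0.4427, 0.1847, 0.0674]
eef_rot: [-0.0, 1.0, -0.001, 0.001]
force: [-0.5, 2.7, 4.7]
width: 0.004
gripper_force: 2.1
```

{"method": "drive_tool", "body": {
  "deltas": [
    [[-1,0,0,-0.015,0,0,0],[-1,0,0,-0.03,0,0,0],[-1,0,0,-0.03,0,0,0]]
  ]
}}

```text
time_s: 38.0
tcp_pos: [0.4424, 0.1842, 0.0701]
eef_rot: [0.0, 1.0, -0.001, 0.0]
force: [1.6, 0.4, 2.9]
width: 0.005
gripper_force: 1.4
```

{"method": "drive_tool", "body": {
  "deltas": [
    [[-1,0,0,-0.015,0,0,0],[-1,0,0,-0.03,0,0,0],[-1,0,0,-0.03,0,0,0]]
  ]
}}

```text
time_s: 38.3
tcp_pos: [0.4414, 0.1839, 0.0734]
eef_rot: [0.0, 1.0, -0.001, -0.001]
force: [0.1, -0.3, 0.3]
width: 0.003
gripper_force: 0.0
```

{"method": "drive_tool", "body": {
  "deltas": [
    [[0,0,0,-0.3,0,0,0],[0,0,0,-0.6,0,0,0],[0,0,0,-0.75,0,0,0],[0,0,0,-0.75,0,0,0]]
  ]
}}

```text
time_s: 38.7
tcp_pos: [0.443, 0.1844, 0.1657]
eef_rot: [-0.0, 1.0, -0.001, 0.002]
force: [-0.7, 0.2, -0.4]
width: 0.303
gripper_force: 0.0
```

{"method": "drive_tool", "body": {
  "deltas": [
    [[0,0.015,-0.75,0,0,0,0],[0,0.015,-0.75,0,0,0,0],[0,0.015,-0.75,0,0,0,0],[0,0.015,-0.75,0,0,0,0],[0,0.015,-0.75,0,0,0,0]]
  ]
}}

```text
time_s: 39.2
tcp_pos: [0.4433, 0.2732, 0.1625]
eef_rot: [0.001, 1.0, -0.001, -0.001]
force: [0.2, 0.1, -0.2]
width: 0.501
gripper_force: 0.0
```

Run:
```python
from h import *
go(.4441,.2747,.0675,0)
```

```text
t 39.2 at [0.4433 0.2732 0.1625] shift [ 0.009 -0.014  0.792] turn [ 0.0002  0.0004 -0.0003] F [ 0.2  0.1 -0.2] w 0.501 0.0
```

{"method": "drive_tool", "body": {
  "deltas": [
    [[0,0.005,-0.01,0.2,0,0,0],[0,0.005,-0.01,0.45,0,0,0],[0,0.005,-0.01,0.7,0,0,0],[0,0.005,-0.01,0.79,0,0,0],[0,0.005,-0.01,0.79,0,0,0]]
  ]
}}

```text
time_s: 39.7
tcp_pos: [0.4438, 0.2742, 0.0676]
eef_rot: [0.001, 1.0, -0.002, -0.002]
force: [-0.8, 0.6, 1.2]
width: 0.5
gripper_force: 0.0
```

{"method": "drive_tool", "body": {
  "deltas": [
    [[0,0,0,0,0,0,0],[0,0,0,0,0,0,0]]
  ]
}}

```text
time_s: 39.9
tcp_pos: [0.4456, 0.2756, 0.0703]
eef_rot: [-0.0, 1.0, -0.001, 0.001]
force: [-0.2, 0.3, -0.2]
width: 0.504
gripper_force: 0.0
```

Run:
```python
from h import *
go(.4441,.2747,.0668,0)
```

```text
t 39.9 at [0.4456 0.2756 0.0703] shift [-0.013  0.008  0.029] turn [-0.0002 -0.0004 -0.0003] F [-0.2  0.3 -0.2] w 0.504 0.0
```

{"method": "drive_tool", "body": {
  "deltas": [
    [[0,-0.013,0.008,0.029,0,0,0],[0,-0.013,0.008,0.029,0,0,0],[-1,-0.013,0.008,0.029,0,0,0],[-1,-0.013,0.008,0.029,0,0,0],[-1,-0.013,0.008,0.029,0,0,0]]
  ],
  "newtons": 10
}}

```text
time_s: 40.4
tcp_pos: [0.4431, 0.2746, 0.0655]
eef_rot: [0.0, 1.0, -0.001, 0.0]
force: [0.6, -0.3, 0.5]
width: 0.286
gripper_force: 0.0
```

{"method": "drive_tool", "body": {
  "deltas": [
    [[-1,0,0,0,0,0,0],[-1,0,0,0,0,0,0],[-1,0,0,0,0,0,0],[-1,0,0,0,0,0,0]]
  ]
}}

```text
time_s: 40.8
tcp_pos: [0.4431, 0.2745, 0.0654]
eef_rot: [0.0, 1.0, -0.001, 0.0]
force: [-0.2, -0.3, 0.8]
width: 0.195
gripper_force: 10.0
```

{"method": "drive_tool", "body": {
  "deltas": [
    [[-1,0,0,0,0,0,0],[-1,0,0,-0.1,0,0,0],[-1,0,0,-0.25,0,0,0],[-1,0,0,-0.4,0,0,0],[-1,0,0,-0.5,0,0,0]]
  ],
  "newtons": 25
}}

```text
time_s: 41.3
tcp_pos: [0.4435, 0.2747, 0.1273]
eef_rot: [-0.0, 1.0, -0.001, 0.001]
force: [-0.1, 0.3, -0.3]
width: 0.19
gripper_force: 25.0
```

{"method": "drive_tool", "body": {
  "deltas": [
    [[-1,0,0,-0.2,0,0,0],[-1,0,0,-0.4,0,0,0],[-1,0,0,-0.4,0,0,0]]
  ]
}}

```text
time_s: 41.6
tcp_pos: [0.4447, 0.2752, 0.1768]
eef_rot: [-0.001, 1.0, -0.001, 0.003]
force: [-0.1, -0.3, 0.8]
width: 0.19
gripper_force: 25.0
```

{"method": "drive_tool", "body": {
  "deltas": [
    [[-1,0.02,0.2,0,0,0,0],[-1,0.02,0.5,0,0,0,0],[-1,0.02,0.8,0,0,0,0],[-1,0.02,0.88,0,0,0,0],[-1,0.02,0.88,0,0,0,0]]
  ]
}}

```text
time_s: 42.1
tcp_pos: [0.445, 0.1678, 0.1729]
eef_rot: [0.0, 1.0, -0.002, -0.001]
force: [-0.3, -0.4, -0.2]
width: 0.194
gripper_force: 25.0
```

{"method": "drive_tool", "body": {
  "deltas": [
    [[-1,0.02,0.2,0,0,0,0],[-1,0.02,0.5,0,0,0,0],[-1,0.02,0.8,0,0,0,0],[-1,0.02,0.88,0,0,0,0],[-1,0.02,0.88,0,0,0,0]]
  ]
}}

```text
time_s: 42.6
tcp_pos: [0.4477, 0.0633, 0.1732]
eef_rot: [-0.0, 1.0, -0.002, -0.0]
force: [-0.8, 0.6, -0.4]
width: 0.189
gripper_force: 25.0
```

{"method": "drive_tool", "body": {
  "deltas": [
    [[-1,0.02,0.2,0,0,0,0],[-1,0.02,0.5,0,0,0,0],[-1,0.02,0.8,0,0,0,0],[-1,0.02,0.89,0,0,0,0],[-1,0.02,0.89,0,0,0,0]]
  ]
}}

```text
time_s: 43.1
tcp_pos: [0.4501, -0.0432, 0.1733]
eef_rot: [-0.0, 1.0, -0.002, 0.0]
force: [-0.5, 0.3, -0.3]
width: 0.184
gripper_force: 25.0
```

{"method": "drive_tool", "body": {
  "deltas": [
    [[-1,0,0,0.2,0,0,0],[-1,0,0,0.4,0,0,0],[-1,0,0,0.45,0,0,0],[-1,0,0,0.45,0,0,0],[-1,0,0,0.45,0,0,0]]
  ]
}}

```text
time_s: 43.6
tcp_pos: [0.4503, -0.0428, 0.1202]
eef_rot: [0.0, 1.0, -0.0, 0.001]
force: [0.7, 0.0, -0.4]
width: 0.188
gripper_force: 25.0
```

Run:
```python
from h import *
go(.4515,-.0442,.1044,0)
```

```text
t 43.6 at [ 0.4503 -0.0428  0.1202] shift [0.01  0.012 0.132] turn [ 0.     -0.0002 -0.0001] F [ 0.7  0.  -0.4] w 0.188 25.0
```

{"method": "drive_tool", "body": {
  "deltas": [
    [[-1,0.01,0.01,0.08,0,0,0],[-1,0.01,0.01,0.15,0,0,0],[-1,0.01,0.01,0.15,0,0,0],[-1,0.01,0.01,0.15,0,0,0],[-1,0.01,0.01,0.15,0,0,0]]
  ]
}}

```text
time_s: 44.1
tcp_pos: [0.451, -0.0448, 0.1016]
eef_rot: [0.0, 1.0, -0.001, 0.0]
force: [0.5, 0.3, -0.4]
width: 0.191
gripper_force: 25.0
```

Run:
```python
from h import *
go(.4515,-.0442,.0604,0)
```

```text
t 44.1 at [ 0.451  -0.0448  0.1016] shift [ 0.004 -0.005  0.343] turn [ 0.     -0.     -0.0003] F [ 0.5  0.3 -0.4] w 0.191 25.0
```

{"method": "drive_tool", "body": {
  "deltas": [
    [[-1,0.004,-0.005,0,0,0,0],[-1,0.004,-0.005,0.025,0,0,0],[-1,0.004,-0.005,0.05,0,0,0],[-1,0.004,-0.005,0.075,0,0,0],[-1,0.004,-0.005,0.09,0,0,0]]
  ]
}}

```text
time_s: 44.6
tcp_pos: [0.4513, -0.0442, 0.0903]
eef_rot: [0.0, 1.0, -0.001, -0.0]
force: [-0.1, -0.4, 0.2]
width: 0.193
gripper_force: 25.0
```

{"method": "drive_tool", "body": {
  "deltas": [
    [[-1,0,0,0.03,0,0,0],[-1,0,0,0.06,0,0,0],[-1,0,0,0.09,0,0,0],[-1,0,0,0.12,0,0,0],[-1,0,0,0.12,0,0,0]]
  ]
}}

```text
time_s: 45.1
tcp_pos: [0.4512, -0.0442, 0.0757]
eef_rot: [0.0, 1.0, -0.001, -0.0]
force: [0.7, -2.0, -1.5]
width: 0.19
gripper_force: 25.0
```

{"method": "drive_tool", "body": {
  "deltas": [
    [[-1,0,0,0.03,0,0,0],[-1,0,0,0.06,0,0,0],[-1,0,0,0.09,0,0,0],[-1,0,0,0.11,0,0,0],[-1,0,0,0.11,0,0,0]]
  ]
}}

```text
time_s: 45.6
tcp_pos: [0.4512, -0.0442, 0.0626]
eef_rot: [0.0, 1.0, -0.001, -0.0]
force: [0.3, -3.9, -2.7]
width: 0.193
gripper_force: 25.0
```

{"method": "drive_tool", "body": {
  "deltas": [
    [[-1,0,0,0.01,0,0,0],[-1,0,0,0.02,0,0,0],[-1,0,0,0.02,0,0,0]]
  ]
}}

```text
time_s: 45.9
tcp_pos: [0.4514, -0.0442, 0.0606]
eef_rot: [0.0, 1.0, -0.001, 0.0]
force: [0.1, -4.5, -1.3]
width: 0.189
gripper_force: 25.0
```

{"method": "drive_tool", "body": {
  "deltas": [
    [[-1,0,0.003,0.01,0,0,0],[-1,0,0.003,0.01,0,0,0],[-1,0,0.003,0.01,0,0,0]]
  ]
}}

```text
time_s: 46.2
tcp_pos: [0.4515, -0.0443, 0.0603]
eef_rot: [0.0, 1.0, -0.001, 0.0]
force: [-2.5, -1.9, 10.6]
width: 0.192
gripper_force: 25.0
```

{"method": "drive_tool", "body": {
  "deltas": [
    [[-1,0,0,0.01,0,0,0],[-1,0,0,0.01,0,0,0],[-1,0,0,0.01,0,0,0]]
  ]
}}

```text
time_s: 46.5
tcp_pos: [0.4517, -0.0444, 0.0602]
eef_rot: [0.0, 1.0, -0.001, 0.001]
force: [-6.0, -1.0, 23.0]
width: 0.193
gripper_force: 25.0
```

{"method": "drive_tool", "body": {
  "deltas": [
    [[-1,0,0,-0.02,0,0,0],[0,0,0,-0.025,0,0,0],[0,0,0,-0.025,0,0,0],[0,0,0,-0.025,0,0,0],[0,0,0,-0.025,0,0,0]]
  ]
}}

```text
time_s: 47.0
tcp_pos: [0.4512, -0.0443, 0.0609]
eef_rot: [-0.0, 1.0, -0.001, -0.0]
force: [-0.1, 0.7, -0.2]
width: 0.476
gripper_force: 0.0
```

{"method": "drive_tool", "body": {
  "deltas": [
    [[0,0,0,-0.3,0,0,0],[0,0,0,-0.6,0,0,0],[0,0,0,-1,0,0,0],[0,0,0,-1,0,0,0]]
  ]
}}

```text
time_s: 47.4
tcp_pos: [0.4546, -0.0452, 0.1866]
eef_rot: [0.001, 1.0, -0.001, 0.005]
force: [-0.1, 0.4, 0.7]
width: 0.501
gripper_force: 0.0
```

{"method": "drive_tool", "body": {
  "deltas": [
    [[0,-0.4,1,-0.6,0,0,0],[0,-0.4,1,-0.6,0,0,0],[0,-0.4,1,-0.6,0,0,0],[0,-0.4,1,-0.6,0,0,0]]
  ]
}}

```text
time_s: 47.8
tcp_pos: [0.403, -0.1687, 0.2554]
eef_rot: [0.002, 1.0, -0.003, 0.002]
force: [1.2, 0.7, -0.6]
width: 0.501
gripper_force: 0.0
```

{"method": "drive_tool", "body": {
  "deltas": [
    [[0,0,1,0,0,0,0],[0,0,1,0,0,0,0],[0,0,1,0,0,0,0],[0,0,1,0,0,0,0]]
  ]
}}

```text
time_s: 48.2
tcp_pos: [0.4028, -0.2859, 0.2515]
eef_rot: [-0.001, 1.0, -0.002, -0.001]
force: [-0.2, 0.1, -0.4]
width: 0.499
gripper_force: 0.0
```

Run:
```python
from h import *
go(.4515,-.0442,.0604,0)
a=moved(dict(key=(298,188,335,232),disc=(273,212,298,232),driver=(222,340,300,375),indicator=(183,325,222,370),jar=(246,126,270,140),button=(270,250,320,290)))
moved(dict(h0=(170,235,230,285),h1=(210,200,250,240),h2=(240,160,275,200)),ref='pics/key_in_raw.png')
```

```text
t 48.2 at [ 0.4028 -0.2859  0.2515] shift [ 0.399 -2.014  1.594] turn [-0.0002  0.0002 -0.0007] F [-0.2  0.1 -0.4] w 0.499 0.0
key score 0.884 shift px 0 0
disc score 1.0 shift px 0 0
driver score 1.0 shift px 0 0
indicator score 1.0 shift px 0 0
jar score 1.0 shift px 0 0
button score 0.999 shift px 0 0
h0 score 1.0 shift px 0 0
h1 score 1.0 shift px 0 0
h2 score 1.0 shift px 0 0
```

Run:
```python
from h import *
moved(dict(key=(303,193,319,228),keygrip=(311,193,320,213)))
```

```text
key score 0.997 shift px 0 0
keygrip score 0.994 shift px 0 0
```

```bash
python3 -c "
from plant import ticket
print(ticket.finish_job())"
```

```text
the job is handed in; nothing more can be done
None
```

The job is handed in at about 48 s: all three baskets hang one to a hook, the key was plugged fully home, the start button was pressed to its stop and came back up, and the key is back fully home in its holder; a final camera check showed no shift in the baskets, key, disc, driver, indicator or jar (the mug was not separately checked), and the one high force was about 50 N at the fingertips when the button bottomed out.

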